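# Clear the jammed vial feeder and run the batch into the inspection hood

### The arm

A 6-joint arm with a two-finger parallel gripper is mounted at the origin on a cart in front of the work surface, level with it; the furniture and walls round the work are solid. World frame = base frame: x ahead of the robot, y to its left, z up, the work surface at z = 0. Lengths are in m, angles in degrees, forces in N, time in s.
With the tool pointing down it reaches from about 0.25 to 0.725 m from the base axis. Payload 9.7 kg.
Tool frame: the origin (TCP) lies midway between the tips of the shut fingers; the grasp point (between the pads) lies 19 mm behind it; z points along the fingers, y is the line along which they close (so a half turn about z gives the same grasp; the last joint's range is limited). The gripper opens to 85 mm and grips with 20 to 120 N. Pads are 22 mm wide; open, the fingers measure 114 mm over their backs; the gripper's body (76 mm by 85 mm) begins 54 mm behind the grasp point. The pads swing forward as they close: fully open they stand 13 mm farther back than shut.
Start: joints at [-75.344, 4.979, 10.078, 95.1, 0, 90], TCP at [0.139, -0.532, 0.192] pointing down, gripper open.
Joint ranges: [-179.16, 179.16], [-48.56, 103.87], [-65.8, 70.77], [-126.05, 130.52], [-82.76, 87.17], [-180, 180]. Speed limits (degrees/s): [127.2, 127.2, 147.25, 180, 180, 180].

### API

Orientations are given as [roll, pitch, yaw] about the fixed x, y, z axes, in that order (R = Rz(yaw) Ry(pitch) Rx(roll)).
In Python, from workcell import bot gives the robot as it stands.
- The arm moves only by the shell command python3 -m crank 'ROWS' [FORCE]. ROWS is JSON, a list of rows, each an object with "gripper": the finger opening in mm, from 0 to 85.4; "travel": the shift along the tool's x, y, z in mm, a list of three; "twist": the turn, a rotation vector about the tool's x, y, z in rad, a list of three. In form: [{"gripper": gripper, "travel": [tx, ty, tz], "twist": [rx, ry, rz]}, ...]. A call has 1 to 12 rows; each row shifts and turns the commanded pose from where the row before left it, along the tool's axes as they then stand; what a row does not reach is not made up. A row lasts 1/8 s, in which the tool goes at most 62.5 mm and 10.7 degrees, less where a joint would pass 70% of its speed; a pose out of reach is approached as far as the arm can. A call is refused whole if a number of a shift passes 62.5 or a number of a turn 0.188, either way. A call with a gripper value outside its range is refused whole. The fingers move at their own pace and stop on an object; FORCE is the grip in N (left out, the last holds). Time passes only in rows, so rows that do not move let the fingers close. It gives the time, the measured TCP pose, the force, the opening and the grip force at its end, in the units of the state.
- bot.get_obs(): the state, without advancing time (a new reading comes with each control period).
- bot.camera(name): name is "side" or "top"; returns the picture (420x560x3 uint8, red, green, blue); there is no depth.
- bot.calibration(name): a dict with "vfov" (degrees; the focal length in pixels is half the picture's height over the tangent of half this angle, whatever the lens; pixels are square), "cx", "cy" (the principal point, pixels), "camera_from_world" (4x4, takes a point from world to camera coordinates). Camera axes: x right, y down, z forward; pixel columns grow to the right and rows downward; lengths in m; the calibration is good to about 2 mm. A picture is of the moment at which its call begins. calibration takes no time and is no camera call.
- bot.job_done(): hands the job in; it is judged then, once.
The state is a dict: "time": time; "q": joint angles; "qd": joint speeds; "joint_efforts": joint torques, N m; "ee_pos": TCP position; "tcp_rot": TCP orientation; "wrist_force": force on the tool from outside, world axes, zero at the start; "torque": the same for the moment, N m; "opening": finger opening in m; "grasp_force": force on a finger pad.
Only numpy, scipy, OpenCV 4.12 (cv2) and the standard library are available. Lean on these libraries where they do the work, as an engineer would, in place of code of your own. Each camera call takes 0.05 s, during which the arm holds its last target. There are 200 camera calls.

### The job

A fat amber jar has strayed into the vial feed chute and jams it under the yellow gauge bar: lift it out and lay it in the weighing tray, so that the vials behind it roll down to the foot. Pull the red index plunger, slide the carriage out of the hood to the green loading hole and let the pin drop home, then lay every vial - those from the chute and any that lies loose on the bench - in a nest of its own; with all of them loaded, pull the plunger again, slide the carriage back under the hood to the blue reading hole and let the pin lock it there. If something slips or gets knocked, put it right, and leave the other things on the bench where they are.

Things in the scene. Friction and masses are not known exactly. Their poses are not given: they have to be found in the camera images.
- chute: sloping feed chute on a fixed grey base (110x250 mm). Origin on the worktop below the lane's foot; x points uphill, y across. The lane floor, 32 mm above the origin, climbs 12 degrees toward +x. Between two low guides (tops 7 mm above the floor, 3 mm thick) it is 66 mm wide: vials lie across it, axis along y, and roll down to a stop 52 mm wide and 18 mm high
- chute_gauge (a point): middle of the lower uphill edge of the yellow gauge bar that bridges the chute's lane, 31 mm clear above the floor, square to the floor. The bar reaches 22 mm downhill from here, is 92 mm wide with posts at its ends and stands up to 36 mm above the floor
- chute_foot (a point): where the centre of the first vial comes to rest against the stop at the foot of the chute, its axis along y of chute; the next vials lie touching behind it and roll down each time it is taken away, under the gauge bar
- chute_jam (a point): where the centre of the jar is when it is jammed against the uphill edge of the gauge bar; its top reaches 5.5 mm under the bar, so it has to be drawn about 10 mm uphill as it is lifted
- jar_c (a point): the stray jar that jams the chute: fat amber glass jar with a white label and a black cap, lying on its side across the lane: 60 mm long, body 36 mm across, cap 31 mm across, flat ends, about 60 g. The point is its centre; its own y axis runs along the jar from base to cap
- vial1_c (a point): empty clear glass sample vial with a white paper label and a blue screw cap, lying on its side: 61 mm long, body 28 mm across, cap 24 mm across, flat ends, about 35 g. The point is its centre; its own y axis runs along the vial from base to cap, and it rolls about that axis. Starts in the chute
- vial2_c (a point): empty clear glass sample vial with a white paper label and a blue screw cap, lying on its side: 61 mm long, body 28 mm across, cap 24 mm across, flat ends, about 35 g. The point is its centre; its own y axis runs along the vial from base to cap, and it rolls about that axis. Starts in the chute
- vial3_c (a point): empty clear glass sample vial with a white paper label and a blue screw cap, lying on its side: 61 mm long, body 28 mm across, cap 24 mm across, flat ends, about 35 g. The point is its centre; its own y axis runs along the vial from base to cap, and it rolls about that axis. In the chute, or absent
- vial4_c (a point): empty clear glass sample vial with a white paper label and a blue screw cap, lying on its side: 61 mm long, body 28 mm across, cap 24 mm across, flat ends, about 35 g. The point is its centre; its own y axis runs along the vial from base to cap, and it rolls about that axis. Starts lying loose on the worktop beside the chute, or absent
- weigh_tray: shallow loose grey-beige weighing tray for rejects, 140 mm along its x, 116 mm along its y, 29 mm high with walls that lean outward, floor 4 mm thick and about 90x80 mm; origin at the centre of its underside
- slide_base: fixed inspection slide: aluminium plate 135x400 mm, long along y, origin on the worktop at its centre. A white hood (86 mm wide, top 88 mm up, open toward +y) covers y = -195 to -40 mm. A carriage with four nests runs along y; the index strip on the front (-x) edge has two holes 160 mm apart: blue mark = reading position, green mark = loading position
- shuttle (a joint): position of the carriage along +y of slide_base, m: 0 = reading position, the nests wholly under the hood; 0.160 = loading position, the nests wholly clear of it. Moves with about 2 N when unlocked and stays where it is left; end stops at -0.004 and 0.164
- pin (a joint): height of the spring index plunger of the carriage, m: 0 = pin fully home in a hole (locks the carriage, 2 mm play either way); pulled up by 0.009 or more it is free of the strip; stop at 0.014. Spring force 3 N at 0, 6 N at 0.012. Released between the holes it rides on the strip at 0.008
- knob (a point): middle of the red round plunger knob, 23 mm across, 25 mm high, axis vertical, standing at the front corner of the carriage at the end away from the hood; a 18 mm bush ends 25 mm below this point, the carriage's top 35 mm below it. Rises with the plunger and travels with the carriage
- nest_plate (a point): centre of the nest floor of the carriage, 34 mm above the worktop; axes as slide_base. Moves with the carriage. Four nests side by side at y = -51, -17, 17 and 51 mm, each a pocket 25 mm along y and 66 mm along x with walls 7 mm high; a vial lies in it along x with its centre 14 mm above the nest floor
- media_bottle: bystander: clear lab bottle with a blue screw cap, 62 mm across, 111 mm tall; origin at the centre of its underside
- dish_14: bystander: closed petri dish, 91 mm across, 16 mm high; origin at the centre of its underside
- dish_26: bystander: closed petri dish, 92 mm across, 16 mm high; origin at the centre of its underside
- marker: bystander: felt marker pen lying flat, 136 mm long, 14 mm thick; origin at the centre of its underside
- microplate_pile_1: bystander: pile of clear microplates, 86x129x86 mm; origin at the centre of its underside

How it is judged:
By the outcome, as a careful person would: the job done as asked, in the order asked, and still so for the second after the job is handed in, with the robot touching nothing.
Of vial3, vial4 only 1 to 2 are there at a start; the rules pass over those that are not, and their reading is None.
At some moment in a run one of weigh_tray may be knocked a few centimetres aside while the robot is not near it.
Once in a run the grip may slacken for a moment while it holds something.
It also fails if it takes over 208 s, if anything falls off the work surface, if the arm or the gripper's body presses on something with over 40 N, if the wrist force passes 120 N, or if a joint passes its speed limit or range.

## Working session

There is one attempt and no reset: what is moved stays moved. The work goes in short steps, Python scripts to look and compute and a shell command to move; the robot and the scene stay as the last step left them, time stands still between calls to the robot, and variables do not carry over. Pictures are saved under pics/ and viewed, at most 14 in all, crops included, and the job is handed in when it is done.

```bash
ls; mkdir -p pics
python3 - <<'E'
from workcell import bot
import cv2
for n in("top","side"):
    im=bot.camera(n); cv2.imwrite(f"pics/{n}0.png",im[:,:,::-1]); c=bot.calibration(n); print(n,c)
print(bot.get_obs())
E
```

```text
pics
top {'vfov': 48.690997595977464, 'cx': 280.88944637979, 'cy': 206.0884374356459, 'camera_from_world': array([[ 0.0075673 , -0.99992973, -0.0091248 ,  0.01746635],
       [-0.98578793, -0.0059282 , -0.16788989,  0.59711928],
       [ 0.167824  ,  0.01026559, -0.98576352,  1.27886131],
       [ 0.        ,  0.        ,  0.        ,  1.        ]])}
side {'vfov': 45.974038836261336, 'cx': 276.0215958535184, 'cy': 209.26579410002682, 'camera_from_world': array([[ 0.84287315, -0.53796849,  0.01244033, -0.48627002],
       [-0.31679113, -0.51476143, -0.79665805,  0.25908184],
       [ 0.43498073,  0.6675407 , -0.60430223,  1.44191842],
       [ 0.        ,  0.        ,  0.        ,  1.        ]])}
{'time': 0.1, 'q': array([-7.53457068e+01,  5.00914069e+00,  1.00389292e+01,  9.50982350e+01,
       -7.75603399e-04,  9.00002874e+01]), 'qd': array([ 0.02069616, -0.05061939,  0.02580095,  0.04499389, -0.00596282,
        0.02258852]), 'joint_efforts': array([-1.62947352e-03, -5.21559942e+01,  4.65655231e+01,  1.59451406e-02,
       -7.70038514e-05,  1.82959559e-05]), 'ee_pos': array([ 0.13907714, -0.53187606,  0.19164196]), 'tcp_rot': array([-1.79931554e+02,  7.75946166e-04,  1.46540067e+01]), 'wrist_force': array([-0.19679727,  0.60716743,  0.80449509]), 'torque': array([ 0.05250851,  0.00726502, -0.0014689 ]), 'grasp_force': 0.0, 'opening': 0.08563413100248501}
```

View pics/top0.png

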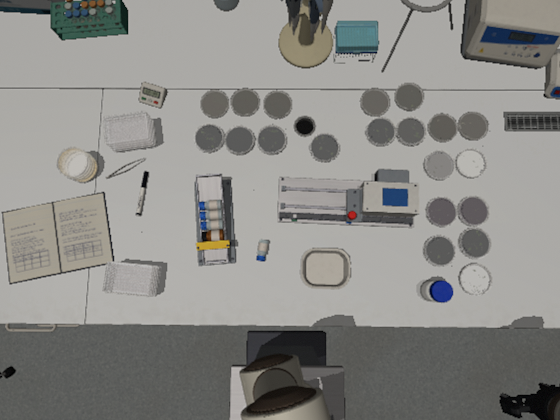

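View pics/side0.png

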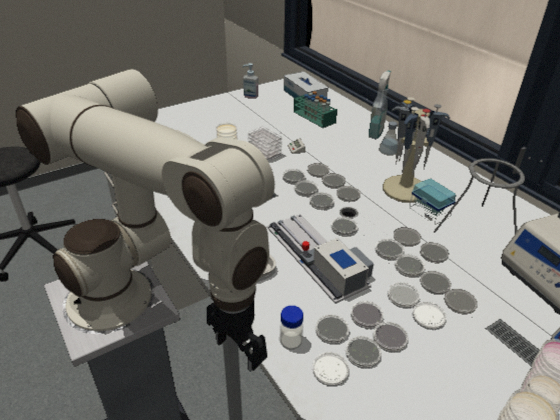

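```bash
cat > h.py <<'E'
import numpy as np,cv2
from workcell import bot
def cal(n="top"):
    c=bot.calibration(n); f=210/np.tan(np.radians(c["vfov"]/2)); return f,c["cx"],c["cy"],c["camera_from_world"]
def unproj(u,v,z,n="top"):
    f,cx,cy,T=cal(n); R=T[:3,:3]; o=-R.T@T[:3,3]; d=R.T@np.array([(u-cx)/f,(v-cy)/f,1]); return o+d*(z-o[2])/d[2]
def proj(p,n="top"):
    f,cx,cy,T=cal(n); q=T[:3,:3]@np.array(p)+T[:3,3]; return np.array([f*q[0]/q[2]+cx,f*q[1]/q[2]+cy])
def crop(name,u0,v0,w,h,s,n="top",im=None):
    im=bot.camera(n) if im is None else im
    c=cv2.resize(np.ascontiguousarray(im[v0:v0+h,u0:u0+w,::-1]),None,fx=s,fy=s,interpolation=cv2.INTER_CUBIC)
    cv2.imwrite(f"pics/{name}.png",c); return im
def st():
    o=bot.get_obs(); print(round(o["time"],2),np.round(o["ee_pos"],4),np.round(o["tcp_rot"],2),"F",np.round(o["wrist_force"],1),"open",round(o["opening"]*1e3,1),"g",round(o["grasp_force"],1),"q",np.round(o["q"],1))
E
python3 - <<'E'
import cv2
im=cv2.imread("pics/top0.png")
def c(n,u,v,w,h,s): cv2.imwrite(n,cv2.resize(im[v:v+h,u:u+w],None,fx=s,fy=s,interpolation=cv2.INTER_CUBIC))
c("pics/c1.png",185,165,100,110,5.4)
c("pics/c2.png",270,160,155,130,5)
E
```

```text
(no output)
```

View pics/c1.png

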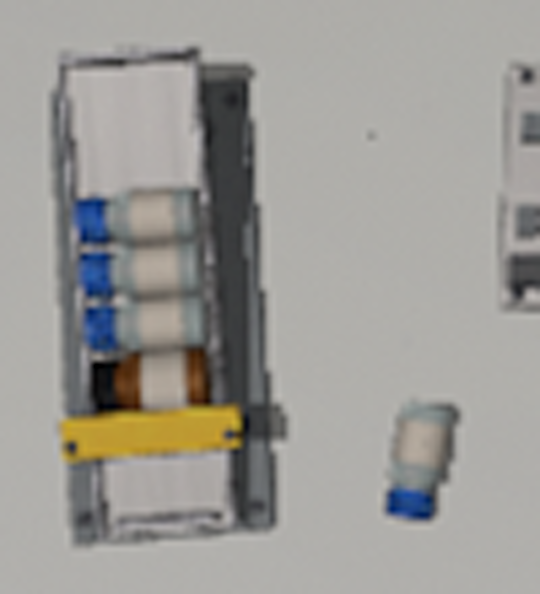

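View pics/c2.png

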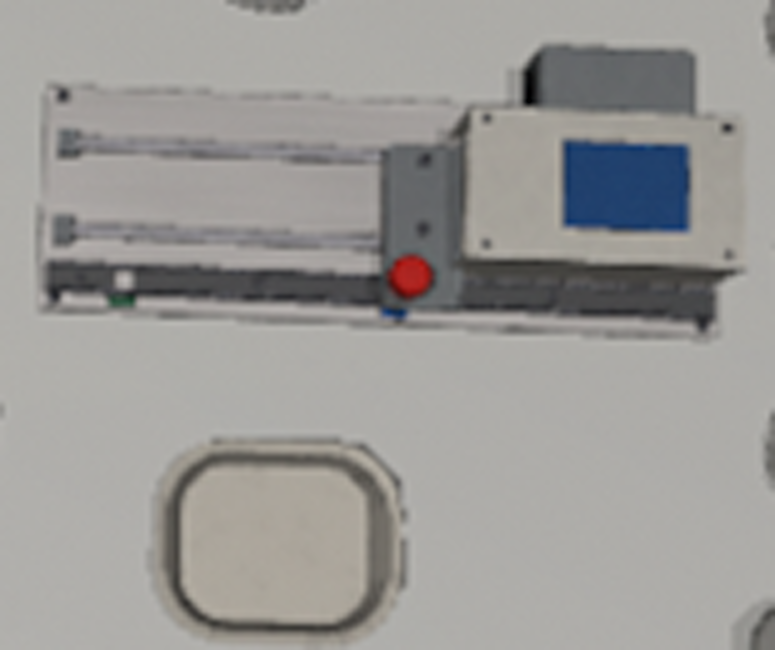

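```bash
cat > m.py <<'E'
from h import *
from scipy.optimize import least_squares
t=np.radians(12)
def ch(P,s,y,h):
    c,sn=np.cos(P[2]),np.sin(P[2]); X=s*np.cos(t)-h*np.sin(t)
    return np.array([P[0]+c*X-sn*y,P[1]+sn*X+c*y,.032+s*np.sin(t)+h*np.cos(t)])
pix=lambda a,b:np.array([185+a/5.4,165+b/5.4])
if __name__=="__main__":
    obs=[(("g",0,.046,.036),(62,422)),(("g",0,-.046,.036),(243,405)),(("g",-.022,.046,.036),(65,460)),(("g",-.022,-.046,.036),(243,442)),
     (("s",0,.026,.018),(118,518)),(("s",0,-.026,.018),(220,514))]
    def r(P):
        return np.concatenate([proj(ch(P,o[1]+(P[3] if o[0]=="g" else 0),o[2],o[3]))-pix(*p) for o,p in obs])
    S=least_squares(r,[.4,.15,0,.07],loss="soft_l1",f_scale=.5); P=S.x
    print(P,np.degrees(P[2]),np.round(r(P).reshape(-1,2),1))
    sj=P[3]+.01245
    for nm,s,y,h in (("jar",sj,0,.018),("foot",.014,0,.014),("gauge",P[3],0,.031)): print(nm,ch(P,s,y,h))
    for nm,a,b,z in (("jarcap",90,385,.085),("jarbase",212,378,.085),("jarlabeltop",160,372,.09)): print(nm,unproj(*pix(a,b),z))
    print("v4 base,cap", unproj(*pix(428,408),.014), unproj(*pix(411,512),.014))
    p2=lambda a,b:(270+a/5,160+b/5)
    for nm,a,b,z in (("knobtop",410,273,.088),("plTL",45,88,.01),("plBL",42,308,.01),("plBR",715,335,.01),("hoodTL",470,105,.088),("hoodTR",742,118,.088),("hoodBL",457,260,.088),("green",122,298,.02),("blue",393,313,.02),("trayTL",155,440,.029),("trayBR",403,643,.029),("trayTop",280,440,.029),("trayBot",280,645,.029),("trayL",152,545,.029),("trayR",405,545,.029),("trayfloorTop",270,462,.004),("trayfloorBot",270,628,.004),("carL",382,150,.041),("carBL",382,305,.041)): print(nm,np.round(unproj(*p2(a,b),z),4))
E
python3 m.py
```

```text
[0.44414354 0.20336514 0.09857358 0.05745336] 5.647850248405426 [[ 0.1 -0.5]
 [-0.3 -0.4]
 [ 0.3  0.3]
 [ 0.4  0.6]
 [-0.1  0.5]
 [-0.5 -0.4]]
jar [0.50846317 0.20972597 0.06414038]
foot [0.4548745  0.20442637 0.04860483]
gauge [0.49365462 0.20826149 0.0742678 ]
jarcap [0.5051472  0.23941486 0.085     ]
jarbase [0.50915356 0.17702359 0.085     ]
jarlabeltop [0.51151922 0.20299514 0.09      ]
v4 base,cap [0.50123173 0.06950582 0.014     ] [0.44544721 0.07784544 0.014     ]
knobtop [ 0.5679 -0.176   0.088 ]
plTL [0.6901 0.0282 0.01  ]
plBL [0.5576 0.0289 0.01  ]
plBR [ 0.5442 -0.3647  0.01  ]
hoodTL [ 0.6634 -0.2114  0.088 ]
hoodTR [ 0.6568 -0.3631  0.088 ]
hoodBL [ 0.5753 -0.2022  0.088 ]
green [ 0.5625 -0.0179  0.02  ]
blue [ 0.5546 -0.1755  0.02  ]
trayTL [ 0.4791 -0.0368  0.029 ]
trayBR [ 0.3656 -0.1768  0.029 ]
trayTop [ 0.4796 -0.1084  0.029 ]
trayBot [ 0.364  -0.1074  0.029 ]
trayL [ 0.4195 -0.0351  0.029 ]
trayR [ 0.4205 -0.1789  0.029 ]
trayfloorTop [ 0.4688 -0.1047  0.004 ]
trayfloorBot [ 0.3734 -0.1039  0.004 ]
carL [ 0.6471 -0.1679  0.041 ]
carBL [ 0.5564 -0.1665  0.041 ]
```

```bash
cat >> h.py <<'E'
def to(x,y,z,yaw):
    "twist about tool z first, then travel along turned tool axes (mm)"
    o=bot.get_obs(); p=o["ee_pos"]; d=(np.array([x,y,z])-p)*1e3; a=np.radians(yaw); dy=(yaw-o["tcp_rot"][2]+180)%360-180
    print("twist",round(-np.radians(dy),3),"travel",np.round([d[0]*np.cos(a)+d[1]*np.sin(a),d[0]*np.sin(a)-d[1]*np.cos(a),-d[2]],1),"len",round(np.linalg.norm(d[:2])))
if __name__=="__main__":
    import sys
    st()
    if len(sys.argv)>4: to(*map(float,sys.argv[1:5]))
E
python3 -m crank '[{"gripper":85,"travel":[0,0,0],"twist":[0,0,0.157]},{"gripper":85,"travel":[31,-50,0],"twist":[0,0,0]},{"gripper":85,"travel":[31,-50,0],"twist":[0,0,0]},{"gripper":85,"travel":[31,-50,0],"twist":[0,0,0]},{"gripper":85,"travel":[31,-50,0],"twist":[0,0,0]},{"gripper":85,"travel":[31,-50,0],"twist":[0,0,0]},{"gripper":85,"travel":[31,-50,0],"twist":[0,0,0]},{"gripper":85,"travel":[31,-50,0],"twist":[0,0,0]},{"gripper":85,"travel":[31,-50,0],"twist":[0,0,0]},{"gripper":85,"travel":[31,-50,0],"twist":[0,0,0]},{"gripper":85,"travel":[31,-50,0],"twist":[0,0,0]},{"gripper":85,"travel":[31,-50,0],"twist":[0,0,0]}]' 40; python3 h.py 0.511 0.209 0.120 5.65
```

```text
time: 1.6
ee_pos: [0.4251, 0.047, 0.1922]
tcp_rot: [-179.8, -0.0, 6.2]
wrist_force: [0.9, -0.5, 0.2]
opening: 0.0846
grasp_force: 0.0
1.6 [0.4251 0.047  0.1922] [-1.7982e+02 -1.0000e-02  6.1600e+00] F [ 0.9 -0.5  0.2] open 84.6 g 0.0 q [  6.2 -11.7  -5.8  95.9   0.2 180. ]
twist 0.009 travel [ 101.5 -152.8   72.2] len 183
```

```bash
R='x'; python3 -m crank '[{"gripper":85,"travel":[0,0,0],"twist":[0,0,-0.185]},{"gripper":85,"travel":[0,0,0],"twist":[0,0,-0.185]},{"gripper":85,"travel":[0,0,0],"twist":[0,0,-0.185]},{"gripper":85,"travel":[0,0,0],"twist":[0,0,-0.185]},{"gripper":85,"travel":[0,0,0],"twist":[0,0,-0.185]},{"gripper":85,"travel":[0,0,0],"twist":[0,0,-0.185]},{"gripper":85,"travel":[0,0,0],"twist":[0,0,-0.185]},{"gripper":85,"travel":[0,0,0],"twist":[0,0,-0.185]},{"gripper":85,"travel":[0,0,0],"twist":[0,0,-0.185]},{"gripper":85,"travel":[0,0,0],"twist":[0,0,-0.185]},{"gripper":85,"travel":[0,0,10],"twist":[0,0,-0.185]},{"gripper":85,"travel":[0,0,10],"twist":[0,0,-0.185]}]'; python3 -m crank '[{"gripper":85,"travel":[0,0,10],"twist":[0,0,-0.185]},{"gripper":85,"travel":[0,0,10],"twist":[0,0,-0.185]},{"gripper":85,"travel":[0,0,10],"twist":[0,0,-0.185]},{"gripper":85,"travel":[0,0,10],"twist":[0,0,-0.185]},{"gripper":85,"travel":[0,0,0],"twist":[0,0,-0.15]},{"gripper":85,"travel":[0,0,0],"twist":[0,0,0]}]'; python3 h.py 0.511 0.209 0.110 185.65
```

```text
time: 3.1
ee_pos: [0.4245, 0.0449, 0.1718]
tcp_rot: [179.9, -0.2, 133.5]
wrist_force: [-0.8, 0.0, -0.3]
opening: 0.085
grasp_force: 0.0
time: 3.85
ee_pos: [0.4244, 0.045, 0.132]
tcp_rot: [179.8, -0.0, -175.9]
wrist_force: [0.8, -1.3, 0.4]
opening: 0.085
grasp_force: 0.0
3.85 [0.4244 0.045  0.132 ] [ 1.7982e+02 -4.0000e-02 -1.7592e+02] F [ 0.8 -1.3  0.4] open 85.0 g 0.0 q [  5.9 -12.7 -13.3  89.4   0.2   1.8]
twist -0.027 travel [-102.3  154.7   22. ] len 185
```

```bash
python3 -m crank '[{"gripper":85,"travel":[0,0,0],"twist":[0,0,-0.027]},{"gripper":85,"travel":[-25,38,0],"twist":[0,0,0]},{"gripper":85,"travel":[-25,38,0],"twist":[0,0,0]},{"gripper":85,"travel":[-25,38,0],"twist":[0,0,0]},{"gripper":85,"travel":[-25,38,10],"twist":[0,0,0]},{"gripper":85,"travel":[-2,3,12],"twist":[0,0,0]},{"gripper":85,"travel":[0,0,0],"twist":[0,0,0]},{"gripper":85,"travel":[0,0,0],"twist":[0,0,0]}]'; python3 h.py 0.511 0.209 0.053 185.65
```

```text
time: 4.85
ee_pos: [0.5106, 0.2086, 0.1113]
tcp_rot: [179.8, 0.0, -174.4]
wrist_force: [-0.1, 0.7, 1.0]
opening: 0.0852
grasp_force: 0.0
4.85 [0.5106 0.2086 0.1113] [ 1.7982e+02  2.0000e-02 -1.7438e+02] F [-0.1  0.7  1. ] open 85.2 g 0.0 q [22.1  4.2  0.3 86.   0.2 16.5]
twist -0.001 travel [-0.5  0.3 58.3] len 1
```

```bash
python3 -c "
from h import *
im=crop('a1',185,150,110,120,5)"
```

```text
(no output)
```

View pics/a1.png

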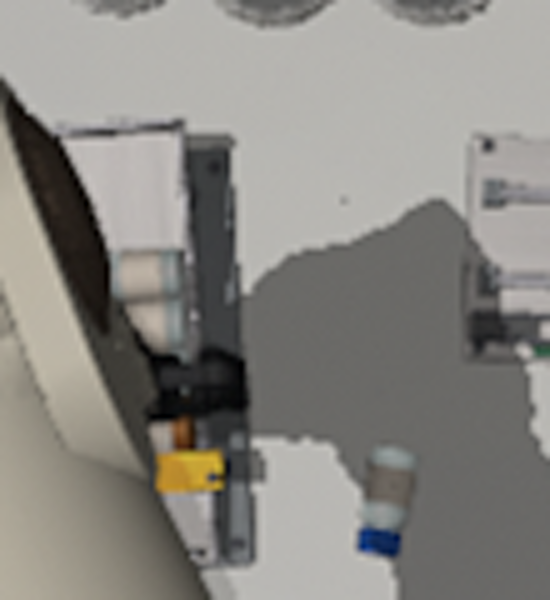

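```bash
python3 -m crank '[{"gripper":85,"travel":[0,0,15],"twist":[0,0,0]},{"gripper":85,"travel":[0,0,15],"twist":[0,0,0]},{"gripper":85,"travel":[0,0,12],"twist":[0,0,0]},{"gripper":85,"travel":[0,0,10],"twist":[0,0,0]},{"gripper":85,"travel":[0,0,6],"twist":[0,0,0]},{"gripper":85,"travel":[0,0,0],"twist":[0,0,0]}]'; python3 -m crank '[{"gripper":50,"travel":[0,0,0],"twist":[0,0,0]},{"gripper":50,"travel":[0,0,0],"twist":[0,0,0]},{"gripper":50,"travel":[0,0,0],"twist":[0,0,0]},{"gripper":50,"travel":[0,0,0],"twist":[0,0,0]},{"gripper":50,"travel":[0,0,0],"twist":[0,0,0]}]' 50; python3 h.py
```

```text
time: 5.65
ee_pos: [0.5106, 0.2096, 0.0524]
tcp_rot: [179.8, -0.0, -174.3]
wrist_force: [0.2, 0.9, 0.0]
opening: 0.0849
grasp_force: 0.0
time: 6.28
ee_pos: [0.5108, 0.2096, 0.0528]
tcp_rot: [179.8, 0.0, -174.3]
wrist_force: [0.5, 0.1, 0.3]
opening: 0.0502
grasp_force: 0.0
6.28 [0.5108 0.2096 0.0528] [ 179.82    0.   -174.32] F [0.5 0.1 0.3] open 50.2 g 0.0 q [22.2  4.8 -5.6 79.6  0.2 16.5]
```

```bash
python3 -c "
from h import *
a=crop('b1',150,150,120,120,3.3); b=crop('b2',150,150,120,120,3.3,'side')
cv2.imwrite('pics/b.png',np.hstack([cv2.imread('pics/b1.png'),cv2.imread('pics/b2.png')]))
print(proj([.511,.209,.07]),proj([.511,.209,.07],'side'))"
```

```text
[213.55143772 234.8382559 ] [229.05100203 190.67455644]
```

View pics/b.png

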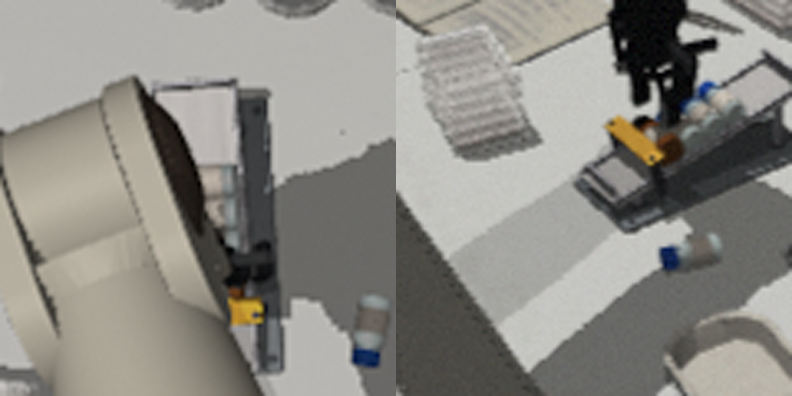

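Run:
```python
from m import *
P=[.44414,.20337,.09857,.05745]
for s in(0,-.022):
  for y in(.046,-.046):
    q=(proj(ch(P,P[3]+s,y,.036),'side')-150)*3.3+[396,0]; print("bar",s,y,q)
f=lambda p:(proj(p,'side')-150)*3.3+[396,0]
print("jar ends",f(ch(P,.0699,.030,.018)),f(ch(P,.0699,-.030,.018)))
print("stop",f(ch(P,0,.026,.018)),f(ch(P,0,-.026,.018)))
a=np.radians(5.65);n=np.array([-np.sin(a),np.cos(a),0])
for z in(.053,.058,.063): print("tips",z,[f(np.array([.5108,.2096,z])+k*n) for k in(.025,-.025)])
im=cv2.imread('pics/b2.png'); cv2.imwrite('pics/b3.png',cv2.resize(im[0:260,150:396],None,fx=2.3,fy=2.3))
```

```text
bar 0 0.046 [618.23293165 113.41277028]
bar 0 -0.046 [665.85879949 152.74808056]
bar -0.022 0.046 [601.68200241 123.68570499]
bar -0.022 -0.046 [648.97642794 163.54748673]
jar ends [639.35665754 126.41589779] [670.38859988 151.95098307]
stop [588.74975235 161.17366835] [615.05103376 184.2491856 ]
tips 0.053 [array([644.36370002, 136.28410677]), array([670.15523829, 157.60676143])]
tips 0.058 [array([644.13702094, 132.53719932]), array([669.96898591, 153.83019594])]
tips 0.063 [array([643.90957293, 128.77758191]), array([669.78209052, 150.04059247])]
```

View pics/b3.png

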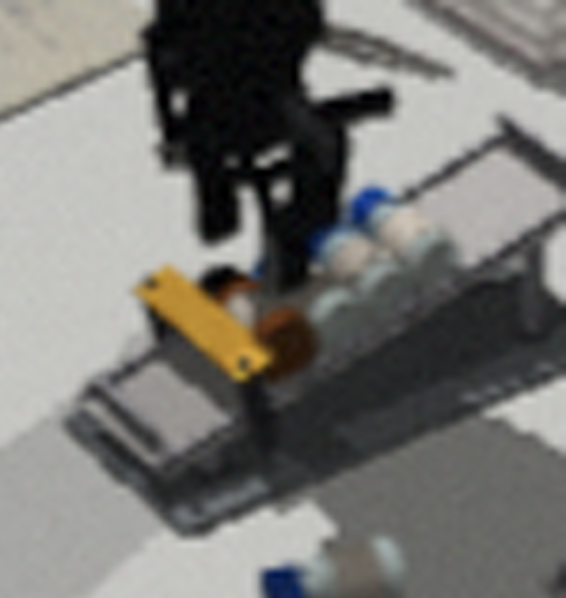

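Run:
```python
from h import *
a=np.radians(14.65);n=np.array([np.sin(a),-np.cos(a),0])
im=cv2.imread('pics/side0.png')
for zz,col in((0,(0,0,255)),(.013,(0,255,0)),(.03,(255,0,0)),(.05,(0,255,255))):
  for k in(-.043,.043):
    q=proj(np.array([.139,-.532,.192+zz])+k*n,'side'); print(zz,k,q); cv2.circle(im,tuple(np.int32(q*8)),6,col,-1,shift=3)
c=cv2.resize(im[280:390,180:290],None,fx=5,fy=5,interpolation=cv2.INTER_CUBIC); cv2.imwrite('pics/d1.png',c)
```

```text
0 -0.043 [223.39795166 358.57328974]
0 0.043 [251.97335106 383.0449732 ]
0.013 -0.043 [223.07938797 354.79467821]
0.013 0.043 [251.86452544 379.28448137]
0.03 -0.043 [222.6555158  349.76696058]
0.03 0.043 [251.71960915 374.27686859]
0.05 -0.043 [222.14595458 343.72285076]
0.05 0.043 [251.54522149 368.25086697]
```

View pics/d1.png

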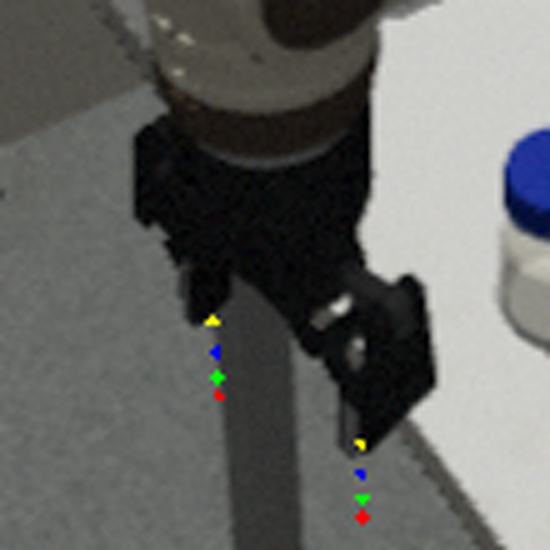

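Run:
```python
from h import *
a=np.radians(5.65);n=np.array([-np.sin(a),np.cos(a),0]);p=np.array([.5106,.2086,.1113])
for nm,d in(("nominal",[0,0,.013]),("A",[0,0,.05]),("B",[.027,.041,.013])):
  for k in(-.0425,-.057): print(nm,k,(proj(p+d+k*n)-[185,150])*5)
st()
```

```text
nominal -0.0425 [207.06575655 406.86725922]
nominal -0.057 [234.00983997 404.39345708]
A -0.0425 [198.19284476 398.75098398]
A -0.057 [225.95109162 396.20310757]
B -0.0425 [132.37773735 356.47822648]
B -0.057 [159.22049765 354.0179169 ]
6.38 [0.5107 0.2096 0.0528] [ 179.82   -0.   -174.31] F [ 0.1 -0.3  0.5] open 49.6 g 0.0 q [22.2  4.8 -5.6 79.6  0.2 16.5]
```

```bash
python3 -m crank '[{"gripper":85,"travel":[0,0,0],"twist":[0,0,0]},{"gripper":85,"travel":[0,0,0],"twist":[0,0,0]},{"gripper":85,"travel":[0,0,0],"twist":[0,0,0]},{"gripper":85,"travel":[0,0,0],"twist":[0,0,0]},{"gripper":85,"travel":[0,0,0],"twist":[0,0,0]},{"gripper":85,"travel":[0,0,8],"twist":[0,0,0]},{"gripper":85,"travel":[0,0,8],"twist":[0,0,0]},{"gripper":85,"travel":[0,0,0],"twist":[0,0,0]}]'; python3 -m crank '[{"gripper":85,"travel":[0,0,6],"twist":[0,0,0]},{"gripper":85,"travel":[0,0,6],"twist":[0,0,0]},{"gripper":85,"travel":[0,0,0],"twist":[0,0,0]}]'; python3 -c "
from h import *
st();crop('e1',190,160,75,65,8,'side')"
```

```text
time: 7.38
ee_pos: [0.5101, 0.2094, 0.0356]
tcp_rot: [179.9, -0.1, -174.3]
wrist_force: [-0.6, -0.0, 0.5]
opening: 0.0848
grasp_force: 0.0
time: 7.75
ee_pos: [0.5104, 0.2096, 0.0241]
tcp_rot: [179.8, -0.1, -174.3]
wrist_force: [-0.4, -0.5, 0.4]
opening: 0.0852
grasp_force: 0.0
7.75 [0.5104 0.2096 0.0241] [ 1.7984e+02 -5.0000e-02 -1.7431e+02] F [-0.4 -0.5  0.4] open 85.2 g 0.0 q [22.2  5.3 -8.2 76.5  0.2 16.5]
```

View pics/e1.png

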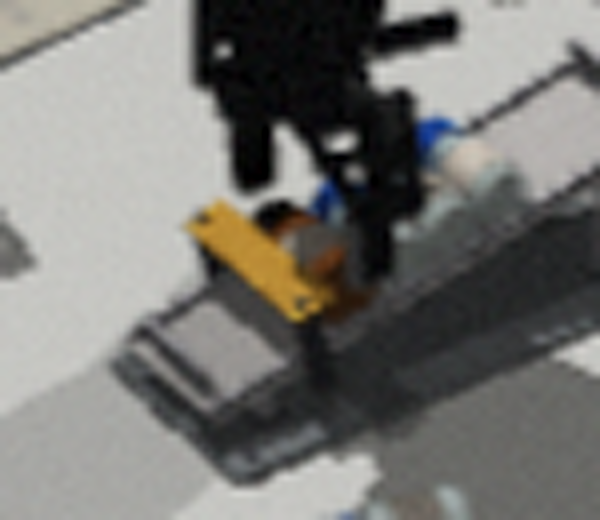

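```bash
python3 -m crank '[{"gripper":85,"travel":[0,0,6],"twist":[0,0,0]},{"gripper":85,"travel":[0,0,2],"twist":[0,0,0]},{"gripper":52,"travel":[0,0,0],"twist":[0,0,0]},{"gripper":52,"travel":[0,0,0],"twist":[0,0,0]},{"gripper":52,"travel":[0,0,0],"twist":[0,0,0]},{"gripper":52,"travel":[0,0,0],"twist":[0,0,0]},{"gripper":52,"travel":[0,0,0],"twist":[0,0,0]},{"gripper":52,"travel":[0,0,0],"twist":[0,0,0]}]' 50; python3 h.py
```

```text
time: 8.8
ee_pos: [0.5109, 0.2098, 0.0172]
tcp_rot: [179.8, 0.0, -174.3]
wrist_force: [-0.9, -1.0, 6.7]
opening: 0.0586
grasp_force: 54.1
8.8 [0.5109 0.2098 0.0172] [ 1.7981e+02  3.0000e-02 -1.7432e+02] F [-0.9 -1.   6.7] open 58.6 g 54.1 q [22.2  5.5 -8.8 75.7  0.2 16.5]
```

```bash
python3 -m crank '[{"gripper":52,"travel":[-4,0,-3],"twist":[0,0,0]},{"gripper":52,"travel":[-4,0,-3],"twist":[0,0,0]},{"gripper":52,"travel":[-4,0,-4],"twist":[0,0,0]},{"gripper":52,"travel":[0,0,-10],"twist":[0,0,0]},{"gripper":52,"travel":[0,0,-15],"twist":[0,0,0]},{"gripper":52,"travel":[0,0,-25],"twist":[0,0,0]},{"gripper":52,"travel":[0,0,-25],"twist":[0,0,0]},{"gripper":52,"travel":[0,0,0],"twist":[0,0,0]}]'; python3 h.py .42 -.106 .1 180;  python3 -c "
from h import *
crop('f1',190,90,180,185,3.2,'side')"
```

```text
time: 9.8
ee_pos: [0.5239, 0.2111, 0.1048]
tcp_rot: [179.7, 0.2, -174.3]
wrist_force: [0.3, -0.5, 0.2]
opening: 0.0587
grasp_force: 53.6
9.8 [0.5239 0.2111 0.1048] [ 179.75    0.25 -174.31] F [ 0.3 -0.5  0.2] open 58.7 g 53.6 q [21.9  5.8  1.3 85.2  0.2 16.2]
twist 0.099 travel [ 103.9 -317.1    4.8] len 334
```

View pics/f1.png

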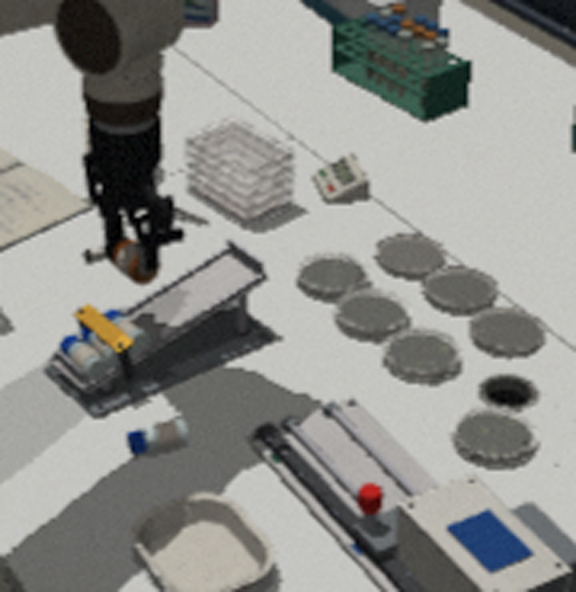

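```bash
python3 -m crank '[{"gripper":52,"travel":[0,0,0],"twist":[0,0,0.099]},{"gripper":52,"travel":[8,-25,0],"twist":[0,0,0]},{"gripper":52,"travel":[17,-52,0],"twist":[0,0,0]},{"gripper":52,"travel":[18,-53,0],"twist":[0,0,0]},{"gripper":52,"travel":[18,-53,0],"twist":[0,0,0]},{"gripper":52,"travel":[18,-53,0],"twist":[0,0,0]},{"gripper":52,"travel":[17,-52,0],"twist":[0,0,0]},{"gripper":52,"travel":[8,-27,0],"twist":[0,0,0]},{"gripper":52,"travel":[0,0,0],"twist":[0,0,0]}]'
python3 - <<'E'
from h import *
st()
im=cv2.imread('pics/top0.png')
now=bot.camera("top")[:,:,::-1]; cv2.imwrite('pics/n1.png',now)
s=bot.camera("side")[:,:,::-1]; cv2.imwrite('pics/n1s.png',s)
for v,u in((268,326),(230,300),(248,326),(288,326),(268,305),(268,347)): print(u,v,im[v,u],now[v,u])
# tray mask: warm pixels (R-B) in region
d=im[:,:,2].astype(int)-im[:,:,0]
m=((d>8)&(im[:,:,2]>120)).astype(np.uint8); m[:, :290]=0; m[:, 365:]=0; m[:235]=0; m[305:]=0
ys,xs=np.nonzero(m); print(len(xs),xs.min(),xs.max(),ys.min(),ys.max(),cv2.minAreaRect(np.c_[xs,ys].astype(np.float32)))
E
```

```text
time: 10.98
ee_pos: [0.4178, -0.1058, 0.1001]
tcp_rot: [179.8, -0.1, 179.8]
wrist_force: [0.6, 0.3, -0.5]
opening: 0.0587
grasp_force: 53.8
10.97 [ 0.4178 -0.1058  0.1001] [ 1.7982e+02 -7.0000e-02  1.7983e+02] F [ 0.6  0.3 -0.5] open 58.7 g 53.8 q [-14.3 -12.1 -16.3  85.9   0.2 -14.2]
326 268 [155 165 171] [159 174 180]
300 230 [170 174 175] [170 175 176]
326 248 [131 139 143] [37 43 51]
326 288 [147 155 161] [156 172 178]
305 268 [70 75 77] [49 49 49]
347 268 [102 110 114] [147 161 167]
1509 301 350 248 289 ((325.5, 268.5), (41.0, 49.0), 90.0)
```

```bash
python3 -c "
import cv2,numpy as np
a=cv2.imread('pics/n1s.png')[170:310,190:330]; b=cv2.imread('pics/n1.png')[190:310,260:400]
cv2.imwrite('pics/g1.png',np.hstack([cv2.resize(a,(400,400),interpolation=2),cv2.resize(b,(400,343),interpolation=2)[:400] if 0 else cv2.copyMakeBorder(cv2.resize(b,(400,343),interpolation=2),0,57,0,0,0)]))"
```

```text
(no output)
```

View pics/g1.png

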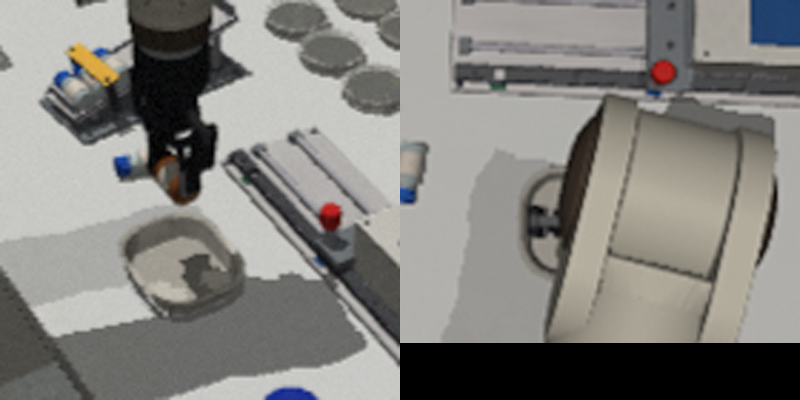

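```bash
python3 -m crank '[{"gripper":52,"travel":[-5,0,25],"twist":[0,0,0]},{"gripper":52,"travel":[0,0,30],"twist":[0,0,0]},{"gripper":52,"travel":[0,0,30],"twist":[0,0,0]},{"gripper":52,"travel":[0,0,20],"twist":[0,0,0]},{"gripper":52,"travel":[0,0,7],"twist":[0,0,0]},{"gripper":52,"travel":[0,0,0],"twist":[0,0,0]}]'; python3 -m crank '[{"gripper":52,"travel":[0,0,3],"twist":[0,0,0]},{"gripper":52,"travel":[0,0,3],"twist":[0,0,0]},{"gripper":52,"travel":[0,0,0],"twist":[0,0,0]}]'
```

```text
time: 11.82
ee_pos: [0.4238, -0.1034, -0.0112]
tcp_rot: [179.8, -0.0, -179.9]
wrist_force: [-0.1, 0.0, -0.6]
opening: 0.0591
grasp_force: 53.8
time: 12.2
ee_pos: [0.4238, -0.1041, -0.0171]
tcp_rot: [179.8, -0.0, -180.0]
wrist_force: [1.2, 0.3, -0.6]
opening: 0.059
grasp_force: 53.8
```

```bash
python3 -m crank '[{"gripper":52,"travel":[0,0,3],"twist":[0,0,0]},{"gripper":52,"travel":[0,0,2],"twist":[0,0,0]},{"gripper":52,"travel":[0,0,0],"twist":[0,0,0]}]'; python3 -m crank '[{"gripper":52,"travel":[0,0,2],"twist":[0,0,0]},{"gripper":52,"travel":[0,0,0],"twist":[0,0,0]}]'
```

```text
time: 12.58
ee_pos: [0.4237, -0.104, -0.0223]
tcp_rot: [179.8, -0.0, -180.0]
wrist_force: [-0.0, 0.2, -0.4]
opening: 0.0587
grasp_force: 53.9
time: 12.82
ee_pos: [0.424, -0.1041, -0.0227]
tcp_rot: [179.8, 0.0, -180.0]
wrist_force: [-4.8, 1.3, 14.5]
opening: 0.0587
grasp_force: 55.6
```

```bash
python3 -m crank '[{"gripper":72,"travel":[0,0,-1],"twist":[0,0,0]},{"gripper":72,"travel":[0,0,0],"twist":[0,0,0]},{"gripper":72,"travel":[0,0,0],"twist":[0,0,0]},{"gripper":72,"travel":[0,0,-10],"twist":[0,0,0]},{"gripper":72,"travel":[0,0,-25],"twist":[0,0,0]},{"gripper":60,"travel":[0,0,-40],"twist":[0,0,0]},{"gripper":50,"travel":[0,0,-50],"twist":[0,0,0]},{"gripper":50,"travel":[0,0,0],"twist":[0,0,0]}]'; python3 h.py .568 -.176 .105 177.7
```

```text
time: 13.82
ee_pos: [0.4258, -0.1049, 0.1062]
tcp_rot: [179.9, 0.3, -180.0]
wrist_force: [0.0, 0.6, -1.3]
opening: 0.0501
grasp_force: 0.0
13.82 [ 0.4258 -0.1049  0.1062] [ 179.91    0.35 -179.99] F [ 0.   0.6 -1.3] open 50.1 g 0.0 q [-14.  -11.5 -15.2  86.    0.2 -14. ]
twist 0.04 travel [-144.9  -65.3    1.2] len 159
```

```bash
cat >> h.py <<'E'
def red(z=.088,n="top",im=None):
    im=bot.camera(n)[:,:,::-1] if im is None else im
    b,g,r=[im[:,:,i].astype(int) for i in range(3)]
    m=((r>110)&(g<70)&(b<70)); m[:150]=0
    k,l,s,c=cv2.connectedComponentsWithStats(m.astype(np.uint8)); i=1+np.argmax(s[1:,4])
    return s[i],c[i],unproj(*c[i],z,n)
E
python3 -c "
from h import *
for n in('n1','top0'): print(red(im=cv2.imread(f'pics/{n}.png')))
print(red(.08,'side',cv2.imread('pics/n1s.png')),red(.076,'side',cv2.imread('pics/n1s.png'))[2])
"
python3 -m crank '[{"gripper":50,"travel":[-24,-11,0],"twist":[0,0,0.04]},{"gripper":50,"travel":[-48,-22,0],"twist":[0,0,0]},{"gripper":50,"travel":[-48,-22,0],"twist":[0,0,0]},{"gripper":50,"travel":[-24,-10,0],"twist":[0,0,0.175]},{"gripper":50,"travel":[0,0,0],"twist":[0,0,0.175]},{"gripper":50,"travel":[0,0,0],"twist":[0,0,0.175]},{"gripper":50,"travel":[0,0,0],"twist":[0,0,0.175]},{"gripper":50,"travel":[0,0,0],"twist":[0,0,0.175]},{"gripper":50,"travel":[0,0,0],"twist":[0,0,0.175]},{"gripper":50,"travel":[0,0,0],"twist":[0,0,0.175]},{"gripper":50,"travel":[0,0,0],"twist":[0,0,0.175]},{"gripper":50,"travel":[0,0,0],"twist":[0,0,0.175]}]'; python3 h.py .568 -.176 .105 87.7
```

```text
(array([348, 211,   8,   8,  48], dtype=int32), array([351.72916667, 214.375     ]), array([ 0.56850781, -0.17529186,  0.088     ]))
(array([348, 211,   8,   8,  48], dtype=int32), array([351.72916667, 214.375     ]), array([ 0.56850781, -0.17529186,  0.088     ]))
(array([302, 242,   7,   4,  23], dtype=int32), array([305.34782609, 243.39130435]), array([ 0.57065183, -0.17583616,  0.08      ])) [ 0.57346481 -0.17219028  0.076     ]
time: 15.32
ee_pos: [0.5652, -0.174, 0.1009]
tcp_rot: [-179.9, -0.2, 87.1]
wrist_force: [0.1, 0.2, -0.2]
opening: 0.05
grasp_force: 0.0
15.32 [ 0.5652 -0.174   0.1009] [-179.91   -0.19   87.15] F [ 0.1  0.2 -0.2] open 50.0 g 0.0 q [-17.2   9.9   5.4  85.6   0.2  75.7]
twist -0.01 travel [-1.9  2.9 -4.1] len 3
```

```bash
python3 -m crank '[{"gripper":50,"travel":[-2,3,15],"twist":[0,0,-0.01]},{"gripper":50,"travel":[0,0,25],"twist":[0,0,0]},{"gripper":50,"travel":[0,0,20],"twist":[0,0,0]},{"gripper":50,"travel":[0,0,13],"twist":[0,0,0]},{"gripper":50,"travel":[0,0,0],"twist":[0,0,0]},{"gripper":14,"travel":[0,0,0],"twist":[0,0,0]},{"gripper":14,"travel":[0,0,0],"twist":[0,0,0]},{"gripper":14,"travel":[0,0,0],"twist":[0,0,0]},{"gripper":14,"travel":[0,0,0],"twist":[0,0,0]},{"gripper":14,"travel":[0,0,0],"twist":[0,0,0]}]' 60; python3 h.py
```

```text
time: 16.58
ee_pos: [0.5703, -0.1762, 0.03]
tcp_rot: [179.8, -0.1, 88.1]
wrist_force: [4.9, -0.7, -0.7]
opening: 0.0209
grasp_force: 59.1
16.57 [ 0.5703 -0.1762  0.03  ] [ 1.7979e+02 -1.5000e-01  8.8100e+01] F [ 4.9 -0.7 -0.7] open 20.9 g 59.1 q [-17.3  11.1  -1.1  77.7   0.2  74.6]
```

```bash
python3 -m crank '[{"gripper":14,"travel":[0,-1,-4],"twist":[0,0,0]},{"gripper":14,"travel":[0,0,-4],"twist":[0,0,0]},{"gripper":14,"travel":[0,0,-3.5],"twist":[0,0,0]},{"gripper":14,"travel":[0,0,0],"twist":[0,0,0]},{"gripper":14,"travel":[0,0,0],"twist":[0,0,0]}]'; python3 h.py
```

```text
time: 17.2
ee_pos: [0.5701, -0.1763, 0.041]
tcp_rot: [179.7, -0.2, 88.1]
wrist_force: [10.3, -0.8, -5.2]
opening: 0.0201
grasp_force: 58.9
17.2 [ 0.5701 -0.1763  0.041 ] [ 1.7972e+02 -1.5000e-01  8.8100e+01] F [10.3 -0.8 -5.2] open 20.1 g 58.9 q [-17.3  10.8  -0.2  78.8   0.2  74.6]
```

```bash
python3 -m crank '[{"gripper":14,"travel":[0,2,0],"twist":[0,0,0]},{"gripper":14,"travel":[10,0,0],"twist":[0,0,0]},{"gripper":14,"travel":[20,0,0],"twist":[0,0,0]},{"gripper":14,"travel":[20,0,0],"twist":[0,0,0]},{"gripper":14,"travel":[20,0,0],"twist":[0,0,0]},{"gripper":14,"travel":[10,0,0],"twist":[0,0,0]},{"gripper":14,"travel":[0,0,0],"twist":[0,0,0]}]'; python3 h.py
```

```text
time: 18.08
ee_pos: [0.5732, -0.0952, 0.0406]
tcp_rot: [179.9, -0.2, 88.1]
wrist_force: [6.3, 1.0, -6.2]
opening: 0.0201
grasp_force: 59.1
18.07 [ 0.5732 -0.0952  0.0406] [179.91  -0.21  88.14] F [ 6.3  1.  -6.2] open 20.1 g 59.1 q [-9.5  8.9 -2.4 78.6  0.2 82.3]
```

```bash
python3 -m crank '[{"gripper":14,"travel":[10,1,0],"twist":[0,0,0]},{"gripper":14,"travel":[20,1,0],"twist":[0,0,0]},{"gripper":14,"travel":[20,0,0],"twist":[0,0,0]},{"gripper":14,"travel":[20,0,0],"twist":[0,0,0]},{"gripper":14,"travel":[9,0,0],"twist":[0,0,0]},{"gripper":14,"travel":[0,0,0],"twist":[0,0,0]}]'; python3 h.py
```

```text
time: 18.82
ee_pos: [0.5765, -0.0159, 0.0404]
tcp_rot: [-179.9, -0.2, 88.1]
wrist_force: [-1.9, 2.0, -6.4]
opening: 0.0203
grasp_force: 59.1
18.82 [ 0.5765 -0.0159  0.0404] [-179.93   -0.24   88.15] F [-1.9  2.  -6.4] open 20.3 g 59.1 q [-1.7  8.4 -2.9 78.7  0.2 90.1]
```

```bash
python3 -m crank '[{"gripper":14,"travel":[0,0,3],"twist":[0,0,0]},{"gripper":14,"travel":[0,0,3],"twist":[0,0,0]},{"gripper":14,"travel":[0,0,2],"twist":[0,0,0]},{"gripper":14,"travel":[0,0,2],"twist":[0,0,0]},{"gripper":14,"travel":[0,0,0],"twist":[0,0,0]}]'; python3 h.py
```

```text
time: 19.45
ee_pos: [0.5766, -0.0175, 0.0304]
tcp_rot: [-179.9, -0.2, 88.0]
wrist_force: [-5.4, 0.5, -4.1]
opening: 0.0207
grasp_force: 59.4
19.45 [ 0.5766 -0.0175  0.0304] [-1.7995e+02 -1.7000e-01  8.8030e+01] F [-5.4  0.5 -4.1] open 20.7 g 59.4 q [-1.8  8.6 -3.8 77.6  0.2 90.1]
```

```bash
python3 -m crank '[{"gripper":14,"travel":[4,0,0],"twist":[0,0,0]},{"gripper":14,"travel":[0,0,0],"twist":[0,0,0]}]'; python3 -m crank '[{"gripper":14,"travel":[-3,0,0],"twist":[0,0,0]},{"gripper":14,"travel":[0,-1,0],"twist":[0,0,0]}]';python3 -m crank '[{"gripper":45,"travel":[0,0,0],"twist":[0,0,0]},{"gripper":45,"travel":[0,0,0],"twist":[0,0,0]},{"gripper":45,"travel":[0,0,0],"twist":[0,0,0]},{"gripper":50,"travel":[0,0,-15],"twist":[0,0,0]},{"gripper":60,"travel":[0,0,-25],"twist":[0,0,0]},{"gripper":85,"travel":[0,0,-30],"twist":[0,0,0]},{"gripper":85,"travel":[0,0,0],"twist":[0,0,0]}]'
```

```text
time: 19.7
ee_pos: [0.5767, -0.014, 0.0306]
tcp_rot: [-180.0, -0.1, 88.0]
wrist_force: [-4.6, -2.0, -4.2]
opening: 0.0202
grasp_force: 59.4
time: 19.95
ee_pos: [0.5764, -0.0166, 0.0308]
tcp_rot: [180.0, -0.2, 88.0]
wrist_force: [1.1, 0.4, -4.1]
opening: 0.02
grasp_force: 59.4
time: 20.82
ee_pos: [0.5776, -0.0164, 0.1044]
tcp_rot: [179.7, -0.2, 88.1]
wrist_force: [-0.6, 0.1, 0.2]
opening: 0.085
grasp_force: 0.0
```

```bash
python3 -m crank '[{"gripper":85,"travel":[0,0,0],"twist":[0,0,-0.17]},{"gripper":85,"travel":[0,0,0],"twist":[0,0,-0.17]},{"gripper":85,"travel":[0,0,0],"twist":[0,0,-0.17]},{"gripper":85,"travel":[0,0,0],"twist":[0,0,-0.17]},{"gripper":85,"travel":[0,0,0],"twist":[0,0,-0.17]},{"gripper":85,"travel":[0,0,0],"twist":[0,0,-0.17]},{"gripper":85,"travel":[0,0,0],"twist":[0,0,-0.17]},{"gripper":85,"travel":[0,0,0],"twist":[0,0,-0.17]},{"gripper":85,"travel":[0,0,0],"twist":[0,0,-0.17]},{"gripper":85,"travel":[0,0,0],"twist":[0,0,-0.17]},{"gripper":85,"travel":[0,0,0],"twist":[0,0,0]}]'; python3 h.py .4555 .2045 .1 185.65
```

```text
time: 22.2
ee_pos: [0.5758, -0.0164, 0.1005]
tcp_rot: [179.8, -0.0, -174.6]
wrist_force: [0.1, -0.7, 1.3]
opening: 0.0851
grasp_force: 0.0
22.2 [ 0.5758 -0.0164  0.1005] [ 1.7982e+02 -2.0000e-02 -1.7461e+02] F [ 0.1 -0.7  1.3] open 85.1 g 0.0 q [-1.7  7.7  2.9 85.2  0.2 -7.1]
twist -0.005 travel [ 98.  231.7   0.5] len 252
```

Run:
```python
from h import *
t=bot.camera("top")[:,:,::-1]; s=bot.camera("side")[:,:,::-1]; cv2.imwrite('pics/t2.png',t); cv2.imwrite('pics/s2.png',s)
def blue(im,u0,u1,v0,v1):
    b,g,r=[im[:,:,i].astype(int) for i in range(3)]; m=((b>90)&(b>2*r)&(b>1.6*g)).astype(np.uint8)
    k,l,st_,c=cv2.connectedComponentsWithStats(m)
    return [(tuple(np.round(c[i],1)),st_[i,4]) for i in range(1,k) if st_[i,4]>5 and u0<c[i][0]<u1 and v0<c[i][1]<v1]
print("top",blue(t,180,300,180,280)); print("top0",blue(cv2.imread('pics/top0.png'),180,300,180,280))
print("side",blue(s,180,300,150,280))
f=cv2.imread('pics/n1s.png'); 
for im in(f,s): print(red(.08,'side',im)[:2])
```

```text
top [((np.float64(204.3), np.float64(236.8)), np.int32(37)), ((np.float64(206.1), np.float64(256.4)), np.int32(39)), ((np.float64(259.9), np.float64(257.7)), np.int32(29))]
top0 [((np.float64(201.2), np.float64(205.2)), np.int32(36)), ((np.float64(202.2), np.float64(215.1)), np.int32(35)), ((np.float64(203.1), np.float64(225.1)), np.int32(35)), ((np.float64(260.2), np.float64(257.8)), np.int32(32))]
side [((np.float64(224.6), np.float64(187.8)), np.int32(8)), ((np.float64(210.9), np.float64(196.3)), np.int32(12)), ((np.float64(232.4), np.float64(226.4)), np.int32(16))]
(array([302, 242,   7,   4,  23], dtype=int32), array([305.34782609, 243.39130435]))
(array([276, 214,   4,   4,  10], dtype=int32), array([277.5, 215.9]))
```

```bash
python3 -m crank '[{"gripper":85,"travel":[17,40,0],"twist":[0,0,-0.005]},{"gripper":85,"travel":[20,48,0],"twist":[0,0,0]},{"gripper":85,"travel":[20,48,0],"twist":[0,0,0]},{"gripper":85,"travel":[20,48,0],"twist":[0,0,0]},{"gripper":85,"travel":[21,48,0],"twist":[0,0,0]},{"gripper":85,"travel":[0,0,0],"twist":[0,0,0]}]'
python3 - <<'E'
from m import *
P=[.44414,.20337,.09857,.05745]
for c,z in(((206.1,256.4),.053),((204.3,236.8),.064)):
    q=unproj(*c,z); d=q[:2]-np.array(P[:2]); a=P[2]; print(q,"chute X,Y",d[0]*np.cos(a)+d[1]*np.sin(a),-d[0]*np.sin(a)+d[1]*np.cos(a))
print(ch(P,.014,0,.014),unproj(259.9,257.7,.014))
# knob from top2: z by side
t=cv2.imread('pics/t2.png')
try: print(red(.088,'top',t))
except Exception as e: print(e)
to(.4555,.2045,.009,185.65)
E
```

```text
time: 23.05
ee_pos: [0.4539, 0.2072, 0.1015]
tcp_rot: [179.8, 0.0, -174.2]
wrist_force: [0.3, -0.5, -0.0]
opening: 0.0847
grasp_force: 0.0
[0.45182935 0.23068074 0.053     ] chute X,Y 0.010339689836817094 0.026421454637723135
[0.50593792 0.23576842 0.064     ] chute X,Y 0.06468629324816262 0.026159597216341843
[0.45487096 0.20443119 0.04860483] [0.45150359 0.0814375  0.014     ]
attempt to get argmax of an empty sequence
twist 0.003 travel [-1.4 -2.9 92.5] len 3
```

```bash
python3 -m crank '[{"gripper":85,"travel":[0,-2.5,30],"twist":[0,0,0]},{"gripper":85,"travel":[0,0,30],"twist":[0,0,0]},{"gripper":85,"travel":[0,0,20],"twist":[0,0,0]},{"gripper":85,"travel":[0,0,11],"twist":[0,0,0]},{"gripper":85,"travel":[0,0,0],"twist":[0,0,0]},{"gripper":53,"travel":[0,0,0],"twist":[0,0,0]},{"gripper":53,"travel":[0,0,0],"twist":[0,0,0]},{"gripper":53,"travel":[0,0,0],"twist":[0,0,0]},{"gripper":53,"travel":[0,0,0],"twist":[0,0,0]},{"gripper":53,"travel":[0,0,0],"twist":[0,0,0]},{"gripper":53,"travel":[0,0,0],"twist":[0,0,0]}]' 45; python3 h.py
```

```text
time: 24.42
ee_pos: [0.4571, 0.2038, 0.0127]
tcp_rot: [179.7, 0.2, -174.2]
wrist_force: [0.2, 2.5, 9.5]
opening: 0.0532
grasp_force: 5.1
24.43 [0.4571 0.2038 0.0127] [ 179.68    0.23 -174.25] F [0.2 2.5 9.5] open 53.2 g 5.1 q [ 23.9  -1.7 -16.7  74.7   0.2  18.1]
```

```bash
cat >> h.py <<'E'
def blue(im,u0,u1,v0,v1):
    b,g,r=[im[:,:,i].astype(int) for i in range(3)]; m=((b>90)&(b>2*r)&(b>1.6*g)).astype(np.uint8)
    k,l,s,c=cv2.connectedComponentsWithStats(m)
    return [(tuple(float(x) for x in np.round(c[i],1)),int(s[i,4])) for i in range(1,k) if s[i,4]>3 and u0<c[i][0]<u1 and v0<c[i][1]<v1]
E
python3 - <<'E'
from h import *
t=bot.camera("top")[:,:,::-1]; s=bot.camera("side")[:,:,::-1]; cv2.imwrite('pics/t3.png',t); cv2.imwrite('pics/s3.png',s)
print(blue(t,180,300,180,280)); print(blue(s,180,300,150,280)); st()
a=cv2.imread('pics/s3.png')[150:250,180:280]; b=cv2.imread('pics/s2.png')[150:250,180:280]
cv2.imwrite('pics/g2.png',np.hstack([cv2.resize(x,(400,400),interpolation=2) for x in(b,a)]))
E
```

```text
[((261.0, 256.5), 4)]
[((210.0, 197.5), 4)]
24.52 [0.4571 0.2037 0.0127] [ 179.68    0.23 -174.25] F [-0.5  2.5  9.8] open 52.9 g 5.1 q [ 23.9  -1.7 -16.7  74.7   0.2  18.1]
```

View pics/g2.png

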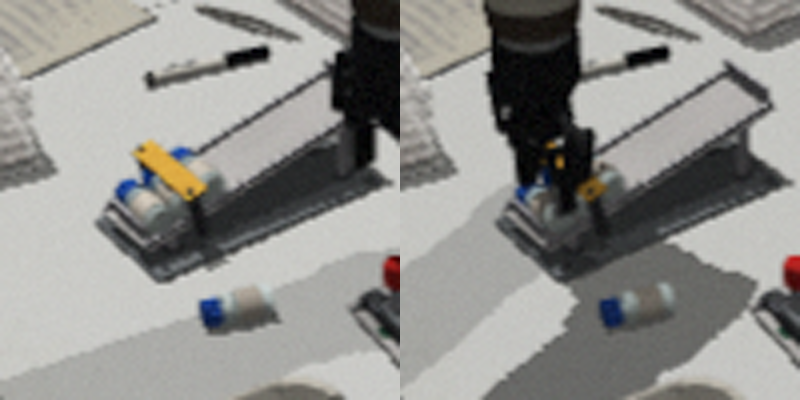

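```bash
python3 -m crank '[{"gripper":53,"travel":[0,0,-10],"twist":[0,0,0]},{"gripper":85,"travel":[0,0,-5],"twist":[0,0,0]},{"gripper":85,"travel":[0,0,0],"twist":[0,0,0]},{"gripper":85,"travel":[0,0,0],"twist":[0,0,0]},{"gripper":85,"travel":[0,0,0],"twist":[0,0,0]},{"gripper":85,"travel":[0,0,0],"twist":[0,0,0]}]' 40; python3 h.py .4545 .205 -.002 185.65; python3 -c "
from h import *
t=bot.camera('top')[:,:,::-1]; s=bot.camera('side')[:,:,::-1]
print(blue(t,180,300,180,280)); print(blue(s,180,300,150,280))"
```

```text
time: 25.28
ee_pos: [0.4554, 0.2024, 0.025]
tcp_rot: [179.8, -0.0, -174.3]
wrist_force: [0.3, -0.0, -0.8]
opening: 0.085
grasp_force: 0.0
25.27 [0.4554 0.2024 0.025 ] [ 1.7983e+02 -3.0000e-02 -1.7426e+02] F [ 0.3 -0.  -0.8] open 85.0 g 0.0 q [ 23.9  -2.  -15.6  76.4   0.2  18.1]
twist 0.002 travel [ 0.7  2.7 27. ] len 3
[((261.0, 256.5), 4)]
[((210.3, 197.1), 7)]
```

```bash
python3 -m crank '[{"gripper":85,"travel":[1,2.5,12],"twist":[0,0,0]},{"gripper":85,"travel":[0,0,8],"twist":[0,0,0]},{"gripper":85,"travel":[0,0,7],"twist":[0,0,0]},{"gripper":85,"travel":[0,0,0],"twist":[0,0,0]}]';python3 -m crank '[{"gripper":53,"travel":[0,0,0],"twist":[0,0,0]},{"gripper":53,"travel":[0,0,0],"twist":[0,0,0]},{"gripper":53,"travel":[0,0,0],"twist":[0,0,0]},{"gripper":53,"travel":[0,0,0],"twist":[0,0,0]},{"gripper":53,"travel":[0,0,0],"twist":[0,0,0]}]' 40; python3 h.py
```

```text
time: 25.88
ee_pos: [0.4538, 0.2048, -0.0025]
tcp_rot: [179.8, -0.1, -174.3]
wrist_force: [0.4, 0.1, 0.2]
opening: 0.0854
grasp_force: 0.0
time: 26.5
ee_pos: [0.4546, 0.2051, -0.0011]
tcp_rot: [179.8, 0.0, -174.3]
wrist_force: [-2.6, -0.7, 6.1]
opening: 0.06
grasp_force: 43.5
26.5 [ 0.4546  0.2051 -0.0011] [ 1.7980e+02  5.0000e-02 -1.7426e+02] F [-2.6 -0.7  6.1] open 60.0 g 43.5 q [ 24.2  -1.3 -17.8  73.4   0.2  18.4]
```

```bash
python3 -m crank '[{"gripper":53,"travel":[0,0,-10],"twist":[0,0,0]},{"gripper":53,"travel":[0,0,-20],"twist":[0,0,0]},{"gripper":53,"travel":[0,0,-30],"twist":[0,0,0]},{"gripper":53,"travel":[0,0,-30],"twist":[0,0,0]},{"gripper":53,"travel":[0,0,0],"twist":[0,0,0]}]'
python3 - <<'E'
from h import *
st(); t=bot.camera('top'); cv2.imwrite('pics/t4.png',t[:,:,::-1]); crop('k4',270,165,130,75,6.1,im=t); print(red(im=t[:,:,::-1])); s=bot.camera('side')[:,:,::-1]; cv2.imwrite('pics/s4.png',s); print(red(.088,'side',s)); print(blue(s,180,300,150,280))
E
```

```text
time: 27.12
ee_pos: [0.4556, 0.2052, 0.091]
tcp_rot: [179.8, 0.2, -174.3]
wrist_force: [0.3, -0.6, -0.8]
opening: 0.0598
grasp_force: 43.5
27.12 [0.4556 0.2052 0.091 ] [ 179.75    0.22 -174.26] F [ 0.3 -0.6 -0.8] open 59.8 g 43.5 q [24.1 -3.  -9.3 83.5  0.2 18.4]
(array([291, 209,   8,   7,  47], dtype=int32), array([294.57446809, 212.04255319]), array([ 0.57407712, -0.01698027,  0.088     ]))
(array([276, 214,   7,   4,  20], dtype=int32), array([278.75, 215.7 ]), array([ 0.57037728, -0.024815  ,  0.088     ]))
[((210.8, 196.8), 12)]
```

View pics/k4.png

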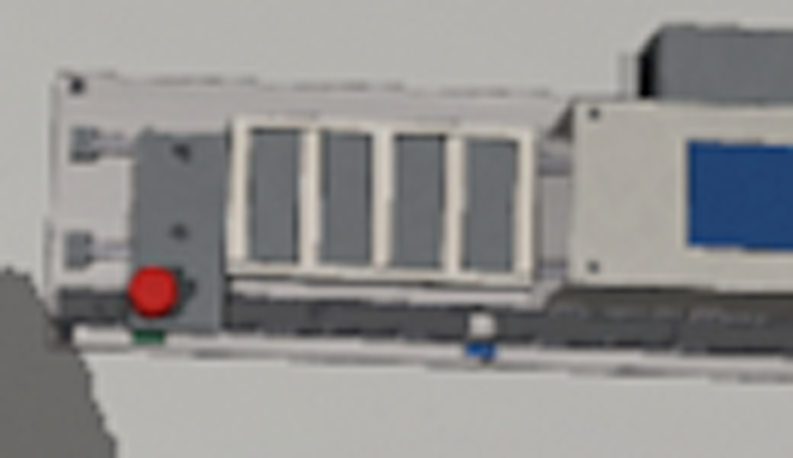

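Run:
```python
from h import *
T=cal()[3]; print("cam",-T[:3,:3].T@T[:3,3])
im=cv2.imread('pics/t4.png'); k=lambda a,b:(270+(a+.5)/6.1-.5,165+(b+.5)/6.1-.5)
big=cv2.resize(im[165:240,270:400],None,fx=6,fy=6,interpolation=cv2.INTER_CUBIC)
g=cv2.cvtColor(big,cv2.COLOR_BGR2GRAY)
m=(g<150).astype(np.uint8); m[:110]=0; m[275:]=0; m[:,:236]=0; m[:,520:]=0
n,l,s,c=cv2.connectedComponentsWithStats(m)
for i in range(1,n):
    if s[i,4]>2000: 
        u,v=270+(c[i][0]+.5)/6-.5,165+(c[i][1]+.5)/6-.5; print(s[i],np.round(unproj(u,v,.036),4))
cs=[unproj(*k(*p),.041) for p in((232,117),(535,128),(228,272),(532,283))]; print(np.round(cs,4),"mean",np.mean(cs,0))
```

```text
cam [0.37387718 0.00787671 1.3610645 ]
[ 242  124   60  138 7306] [ 0.6282 -0.0756  0.036 ]
[ 312  125   56  139 7236] [ 0.627 -0.11   0.036]
[ 379  130   64  138 7364] [ 0.6255 -0.1444  0.036 ]
[ 452  133   60  137 7265] [ 0.6243 -0.178   0.036 ]
[[ 0.6649 -0.0556  0.041 ]
 [ 0.6604 -0.1997  0.041 ]
 [ 0.5901 -0.0535  0.041 ]
 [ 0.5857 -0.1968  0.041 ]] mean [ 0.62525935 -0.12639963  0.041     ]
```

```bash
python3 -m crank '[{"gripper":53,"travel":[0,0,0],"twist":[0,0,0.171]},{"gripper":53,"travel":[0,0,0],"twist":[0,0,0.171]},{"gripper":53,"travel":[0,0,0],"twist":[0,0,0.171]},{"gripper":53,"travel":[0,0,0],"twist":[0,0,0.171]},{"gripper":53,"travel":[0,0,0],"twist":[0,0,0.171]},{"gripper":53,"travel":[0,0,0],"twist":[0,0,0.171]},{"gripper":53,"travel":[0,0,0],"twist":[0,0,0.171]},{"gripper":53,"travel":[0,0,0],"twist":[0,0,0.171]},{"gripper":53,"travel":[0,0,0],"twist":[0,0,0.171]},{"gripper":53,"travel":[0,0,0],"twist":[0,0,0.171]},{"gripper":53,"travel":[0,0,0],"twist":[0,0,0]}]'; python3 h.py .6252 -.178 .09 87.8
```

```text
time: 28.6
ee_pos: [0.4538, 0.2044, 0.0872]
tcp_rot: [-179.9, -0.1, 87.8]
wrist_force: [0.5, 0.2, -1.1]
opening: 0.0603
grasp_force: 43.5
28.6 [0.4538 0.2044 0.0872] [-1.7988e+02 -1.3000e-01  8.7830e+01] F [ 0.5  0.2 -1.1] open 60.3 g 43.5 q [ 24.1  -2.9  -9.6  83.4   0.2 116.3]
twist 0.001 travel [-375.6  186.    -2.8] len 419
```

```bash
python3 -m crank '[{"gripper":53,"travel":[-28,13,-3],"twist":[0,0,0]},{"gripper":53,"travel":[-52,26,0],"twist":[0,0,0]},{"gripper":53,"travel":[-53,26,0],"twist":[0,0,0]},{"gripper":53,"travel":[-53,26,0],"twist":[0,0,0]},{"gripper":53,"travel":[-53,26,0],"twist":[0,0,0]},{"gripper":53,"travel":[-53,26,0],"twist":[0,0,0]},{"gripper":53,"travel":[-53,26,0],"twist":[0,0,0]},{"gripper":53,"travel":[-30,17,0],"twist":[0,0,0]},{"gripper":53,"travel":[0,0,0],"twist":[0,0,0]},{"gripper":53,"travel":[0,0,0],"twist":[0,0,0]}]'; python3 h.py .6252 -.178 .01 87.8
```

```text
time: 29.85
ee_pos: [0.6251, -0.1769, 0.0893]
tcp_rot: [-179.9, -0.2, 87.9]
wrist_force: [-0.5, 0.7, -0.2]
opening: 0.0602
grasp_force: 43.5
29.85 [ 0.6251 -0.1769  0.0893] [-179.89   -0.21   87.9 ] F [-0.5  0.7 -0.2] open 60.2 g 43.5 q [-15.9  18.1  14.   86.    0.2  76.2]
twist 0.002 travel [-1.1  0.2 79.3] len 1
```

```bash
python3 -m crank '[{"gripper":53,"travel":[-1,0,30],"twist":[0,0,0]},{"gripper":53,"travel":[0,0,30],"twist":[0,0,0]},{"gripper":53,"travel":[0,0,15],"twist":[0,0,0]},{"gripper":53,"travel":[0,0,8],"twist":[0,0,0]},{"gripper":53,"travel":[0,0,0],"twist":[0,0,0]}]'; python3 -m crank '[{"gripper":53,"travel":[0,0,3],"twist":[0,0,0]},{"gripper":53,"travel":[0,0,2],"twist":[0,0,0]},{"gripper":53,"travel":[0,0,0],"twist":[0,0,0]}]'; python3 h.py
```

```text
time: 30.48
ee_pos: [0.6256, -0.1777, 0.0074]
tcp_rot: [-180.0, -0.2, 87.8]
wrist_force: [-0.1, 0.7, -0.9]
opening: 0.0596
grasp_force: 43.6
time: 30.85
ee_pos: [0.6256, -0.1781, 0.0021]
tcp_rot: [-180.0, -0.2, 87.8]
wrist_force: [0.0, 0.0, -0.8]
opening: 0.06
grasp_force: 43.6
30.85 [ 0.6256 -0.1781  0.0021] [-179.98   -0.18   87.76] F [ 0.   0.  -0.8] open 60.0 g 43.6 q [-16.   19.2   5.7  76.5   0.2  76.3]
```

```bash
python3 -m crank '[{"gripper":53,"travel":[0,0,2],"twist":[0,0,0]},{"gripper":53,"travel":[0,0,0],"twist":[0,0,0]}]';python3 -m crank '[{"gripper":53,"travel":[0,0,1],"twist":[0,0,0]},{"gripper":53,"travel":[0,0,0],"twist":[0,0,0]}]'
```

```text
time: 31.1
ee_pos: [0.6258, -0.1781, 0.0013]
tcp_rot: [180.0, -0.2, 87.8]
wrist_force: [-3.0, 0.7, 6.5]
opening: 0.06
grasp_force: 44.4
time: 31.35
ee_pos: [0.6259, -0.1782, 0.0012]
tcp_rot: [179.9, -0.1, 87.8]
wrist_force: [-5.0, 1.6, 12.8]
opening: 0.0601
grasp_force: 45.2
```

```bash
python3 -m crank '[{"gripper":68,"travel":[0,0,-1],"twist":[0,0,0]},{"gripper":70,"travel":[0,0,0],"twist":[0,0,0]},{"gripper":70,"travel":[0,0,0],"twist":[0,0,0]},{"gripper":75,"travel":[0,0,-10],"twist":[0,0,0]},{"gripper":80,"travel":[0,0,-30],"twist":[0,0,0]},{"gripper":85,"travel":[0,0,-40],"twist":[0,0,0]},{"gripper":85,"travel":[50,0,0],"twist":[0,0,0]},{"gripper":85,"travel":[60,0,0],"twist":[0,0,0]},{"gripper":85,"travel":[60,-20,0],"twist":[0,0,0]},{"gripper":85,"travel":[0,-40,0],"twist":[0,0,0]},{"gripper":85,"travel":[0,0,0],"twist":[0,0,0]}]'
cat > nest.py <<'E'
from h import *
a=np.radians(-2.2);X=np.array([np.cos(a),np.sin(a)]);Y=np.array([-np.sin(a),np.cos(a)]);C=np.array([.6258,-.1268])
def caps(t=None):
    t=bot.camera('top')[:,:,::-1] if t is None else t
    for c,n in blue(t,180,345,170,280):
        for z in(.052,):
            d=unproj(*c,z)[:2]; e=d-C; print(c,n,"world",np.round(d,4),"nest xy",np.round([e@X,e@Y],4))
    return t
if __name__=="__main__":
    import sys
    st(); t=caps(); cv2.imwrite(f'pics/{sys.argv[1]}.png',t)
    s=bot.camera('side')[:,:,::-1]; cv2.imwrite(f'pics/{sys.argv[1]}s.png',s); print(blue(s,180,300,150,280))
E
python3 nest.py t5; python3 h.py .473 .0735 .1 90
```

```text
time: 32.72
ee_pos: [0.5708, -0.0059, 0.0815]
tcp_rot: [-180.0, -0.2, 87.9]
wrist_force: [1.3, -1.5, 0.1]
opening: 0.0845
grasp_force: 0.0
32.73 [ 0.5708 -0.0059  0.0815] [-1.7997e+02 -1.7000e-01  8.7860e+01] F [ 1.3 -1.5  0.1] open 84.5 g 0.0 q [-0.7  7.1  0.1 83.   0.2 91.5]
(206.2, 256.4) 39 world [0.4519 0.2306] nest xy [-0.1875  0.3504]
(258.3, 257.4) 14 world [0.4501 0.0839] nest xy [-0.1836  0.2038]
[((216.4, 194.2), 5), ((211.0, 196.6), 11), ((232.2, 226.5), 16)]
32.83 [ 0.573  -0.0068  0.0816] [179.93  -0.18  87.77] F [ 0.6 -0.3 -0.3] open 84.8 g 0.0 q [-0.8  7.3  0.3 83.   0.2 91.5]
twist -0.039 travel [  80.3 -100.   -18.4] len 128
```

```bash
sed -i 's/180,345,170,280/180,362,150,280/' nest.py
python3 - <<'E'
from nest import *
t=cv2.imread('pics/t5.png'); caps(t)
print(proj([.65,-.179,.05]))
print(t[178:206,345:358].tolist()[::6][0][:3])
crop('q5',270,165,130,75,6.1,im=t[:,:,::-1])
E
```

```text
(353.0, 189.0) 11 world [ 0.6478 -0.1855] nest xy [ 0.0243 -0.0578]
(206.2, 256.4) 39 world [0.4519 0.2306] nest xy [-0.1875  0.3504]
(258.3, 257.4) 14 world [0.4501 0.0839] nest xy [-0.1836  0.2038]
[350.64323334 188.39059529]
[[98, 100, 101], [99, 101, 102], [98, 101, 101]]
```

View pics/q5.png

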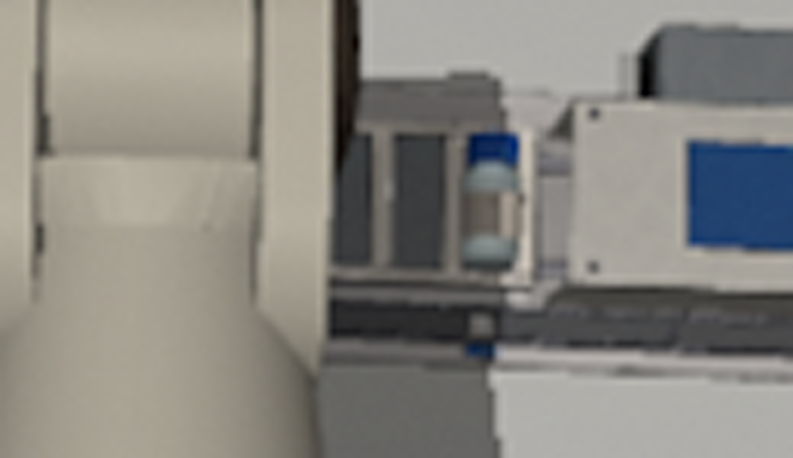

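Run:
```python
from h import *
im=cv2.imread('pics/top0.png'); u0,u1,v0,v1=250,277,234,267
w=im[v0:v1,u0:u1].astype(int); bg=np.median(w.reshape(-1,3),0); print(bg)
g=np.abs(w-bg).max(2)
for r in g[::1]: print(''.join(f'{min(99,x):3d}' for x in r))
```

```text
[171. 175. 176.]Traceback (most recent call last):
  File "<stdin>", line 5, in <module>
  File "<stdin>", line 5, in <genexpr>
ValueError: Unknown format code 'd' for object of type 'float'
```

Run:
```python
from h import *
im=cv2.imread('pics/top0.png'); u0,u1,v0,v1=250,275,236,265
w=im[v0:v1,u0:u1].astype(float); bg=np.median(w.reshape(-1,3),0)
g=np.abs(w-bg).max(2).astype(int)
for i,r in enumerate(g): print(v0+i,''.join('%3d'%min(99,x) for x in r))
```

```text
236   1  1  1  1  1  1  1  1  1  1  2  1  1  1  1  1  1  1  1  2  1  1  1  2  1
237   1  1  1  2  1  1  1  1  1  1  2  2  2  2  1  1  1  1  1  1  1  1  1  1  1
238   1  1  1  2  1  1  1  1  1  2  2  8  4  3  3  4  3  4  3  2  1  1  1  2  1
239   1  1  1  2  1  1  1  2  2  5 12 26 19 13 17 21 24 24 24  7  3  1  1  2  1
240   1  1  1  2  1  0  1  1  3 20 26 35 40 41 51 59 72 80 85 44  7  3  1  1  2
241   1  0  1  1  1  1  1  2  8 32 39 45 45 42 40 46 53 68 85 87 23  3  1  1  1
242   1  1  1  1  1  1  1  4 29 41 38 35 30 34 38 45 57 70 84 86 23  3  1  0  1
243   1  1  1  1  1  0  1  3 34 51 32 20 18 21 24 33 48 71 83 53 12  2  1  1  0
244   0  1  1  1  2  0  1  4 29 47 29 18 14 17 20 31 46 71 82 20  5  2  0  0  1
245   1  1  1  1  0  1  1  9 34 40 26 16 15 16 21 34 49 79 86 21  4  1  1  0  2
246   0  1  2  2  1  2  2 21 48 39 23 16 15 22 27 36 53 85 91 20  3  1  1  0  0
247   1  2  1  1  0  1  3 19 44 36 20 14 14 25 30 39 58 88 90 21  4  1  1  1  2
248   1  1  1  1  1  1  3 28 49 32 19 15 16 18 29 42 62 86 86 21  3  1  0  1  1
249   2  0  1  1  0  2  4 32 50 31 18 14 16 20 31 46 70 82 8
[... 519 characters left out ...]
  5 50 99 99 99 99 99 99 99 99 93 20  5  2  1  2  1  1  1  1
257   1  1  1  1  2  7 54 99 99 99 99 99 99 99 99 99 20  5  1  1  0  1  1  1  1
258   1  1  1  1  2  3 63 99 99 99 99 99 99 99 99 96 20  4  1  0  1  1  1  1  1
259   1  1  1  1  2  6 70 99 99 99 99 99 99 99 99 98 21  4  2  1  1  0  1  0  1
260   1  0  1  1  1  4 28 54 72 82 99 99 99 99 99 61 10  3  1  1  0  2  1  1  1
261   1  1  1  0  1  2  4  6  9 17 37 50 53 56 49 13  5  2  1  1  1  1  2  1  1
262   1  0  0  1  1  1  1  2  3  4  6  6  6  6  5  4  1  0  1  2  2  0  0  1  1
263   1  1  1  1  1  2  1  1  1  1  1  1  2  1  2  2  1  1  1  1  1  0  0  1  1
264   1  1  1  1  1  1  1  1  1  1  1  1  2  1  1  1  1  1  0  1  1  1  1  1  1
```

Run:
```python
from h import *
c=unproj(261.4,250,.016); a=unproj(262.2,245,.016);b=unproj(260.8,255,.016); d=a-b; y=np.degrees(np.arctan2(d[1],d[0])); print(c,y)
to(c[0]+.001,c[1],.08,90+y)
```

```text
[0.47360516 0.07732119 0.016     ] -7.158645018755474
twist 0.086 travel [  71.2 -108.1    1.6] len 129
```

```bash
python3 -m crank '[{"gripper":85,"travel":[0,0,0],"twist":[0,0,0.09]},{"gripper":85,"travel":[18,-27,0],"twist":[0,0,0]},{"gripper":85,"travel":[27,-40,0],"twist":[0,0,0]},{"gripper":85,"travel":[26,-41,0],"twist":[0,0,0]},{"gripper":85,"travel":[0,0,30],"twist":[0,0,0]},{"gripper":85,"travel":[0,0,30],"twist":[0,0,0]},{"gripper":85,"travel":[0,0,20],"twist":[0,0,0]},{"gripper":85,"travel":[0,0,10],"twist":[0,0,0]},{"gripper":85,"travel":[0,0,0],"twist":[0,0,0]}]'; python3 h.py .4746 .0773 -.036 82.5
```

```text
time: 33.95
ee_pos: [0.4748, 0.0775, -0.0092]
tcp_rot: [-179.9, -0.2, 82.6]
wrist_force: [0.4, 0.8, 0.7]
opening: 0.0847
grasp_force: 0.0
33.95 [ 0.4748  0.0775 -0.0092] [-1.7993e+02 -1.7000e-01  8.2570e+01] F [0.4 0.8 0.7] open 84.7 g 0.0 q [  9.2  -3.4 -20.7  72.7   0.2 106.6]
twist 0.001 travel [-0.3 -0.1 26.8] len 0
```

```bash
python3 -m crank '[{"gripper":85,"travel":[0,0,12],"twist":[0,0,0]},{"gripper":85,"travel":[0,0,9],"twist":[0,0,0]},{"gripper":85,"travel":[0,0,5],"twist":[0,0,0]},{"gripper":53,"travel":[0,0,0],"twist":[0,0,0]},{"gripper":53,"travel":[0,0,0],"twist":[0,0,0]},{"gripper":53,"travel":[0,0,0],"twist":[0,0,0]},{"gripper":53,"travel":[0,0,0],"twist":[0,0,0]},{"gripper":53,"travel":[0,0,0],"twist":[0,0,0]},{"gripper":53,"travel":[0,0,0],"twist":[0,0,0]}]' 40; python3 h.py
```

```text
time: 35.08
ee_pos: [0.4748, 0.078, -0.0347]
tcp_rot: [180.0, -0.2, 82.6]
wrist_force: [-0.2, 0.7, 5.0]
opening: 0.0601
grasp_force: 43.5
35.08 [ 0.4748  0.078  -0.0347] [179.99  -0.19  82.61] F [-0.2  0.7  5. ] open 60.1 g 43.5 q [  9.2  -2.5 -22.8  69.6   0.2 106.6]
```

```bash
python3 -m crank '[{"gripper":53,"travel":[0,0,-20],"twist":[0,0,0]},{"gripper":53,"travel":[0,0,-45],"twist":[0,0,0]},{"gripper":53,"travel":[0,0,-55],"twist":[0,0,-0.091]},{"gripper":53,"travel":[0,0,0],"twist":[0,0,0]}]'; python3 h.py .6265 -.144 .09 87.8
```

```text
time: 35.58
ee_pos: [0.4765, 0.0778, 0.0887]
tcp_rot: [179.7, -0.2, 87.9]
wrist_force: [0.7, 0.1, -1.5]
opening: 0.0606
grasp_force: 43.4
35.58 [0.4765 0.0778 0.0887] [179.69  -0.24  87.87] F [ 0.7  0.1 -1.5] open 60.6 g 43.4 q [  9.2  -5.4 -11.7  83.3   0.2 101.3]
twist 0.001 travel [-215.9  158.4   -1.3] len 268
```

```bash
python3 -m crank '[{"gripper":53,"travel":[-27,20,0],"twist":[0,0,0]},{"gripper":53,"travel":[-45,33,0],"twist":[0,0,0]},{"gripper":53,"travel":[-45,33,0],"twist":[0,0,0]},{"gripper":53,"travel":[-45,33,0],"twist":[0,0,0]},{"gripper":53,"travel":[-36,27,0],"twist":[0,0,0]},{"gripper":53,"travel":[-18,12,0],"twist":[0,0,0]},{"gripper":53,"travel":[0,0,0],"twist":[0,0,0]},{"gripper":53,"travel":[0,0,0],"twist":[0,0,0]}]'; python3 h.py .6265 -.144 .006 87.8
```

```text
time: 36.58
ee_pos: [0.6234, -0.1438, 0.083]
tcp_rot: [-179.9, -0.2, 87.8]
wrist_force: [-0.4, 0.8, 0.3]
opening: 0.0599
grasp_force: 43.4
36.58 [ 0.6234 -0.1438  0.083 ] [-179.87   -0.2    87.81] F [-0.4  0.8  0.3] open 59.9 g 43.4 q [-13.1  16.8  11.6  85.    0.2  79.1]
twist 0.0 travel [-0.1  3.1 77. ] len 3
```

```bash
python3 -m crank '[{"gripper":53,"travel":[0,3,25],"twist":[0,0,0]},{"gripper":53,"travel":[0,0,30],"twist":[0,0,0]},{"gripper":53,"travel":[0,0,15],"twist":[0,0,0]},{"gripper":53,"travel":[0,0,6],"twist":[0,0,0]},{"gripper":53,"travel":[0,0,0],"twist":[0,0,0]}]'; python3 -m crank '[{"gripper":53,"travel":[0,0,3],"twist":[0,0,0]},{"gripper":53,"travel":[0,0,2],"twist":[0,0,0]},{"gripper":53,"travel":[0,0,0],"twist":[0,0,0]}]'; python3 -m crank '[{"gripper":53,"travel":[0,0,2],"twist":[0,0,0]},{"gripper":53,"travel":[0,0,0],"twist":[0,0,0]}]'
```

```text
time: 37.2
ee_pos: [0.6273, -0.144, 0.0087]
tcp_rot: [180.0, -0.2, 87.8]
wrist_force: [-0.5, 0.4, -0.0]
opening: 0.0603
grasp_force: 43.4
time: 37.58
ee_pos: [0.6272, -0.1442, 0.0032]
tcp_rot: [-180.0, -0.2, 87.8]
wrist_force: [0.9, 0.4, -0.3]
opening: 0.0603
grasp_force: 43.4
time: 37.83
ee_pos: [0.6275, -0.144, 0.0014]
tcp_rot: [180.0, -0.2, 87.8]
wrist_force: [1.0, 1.6, 2.3]
opening: 0.0598
grasp_force: 43.5
```

```bash
python3 -m crank '[{"gripper":68,"travel":[0,0,0],"twist":[0,0,0]},{"gripper":70,"travel":[0,0,0],"twist":[0,0,0]},{"gripper":70,"travel":[0,0,0],"twist":[0,0,0]},{"gripper":75,"travel":[0,0,-10],"twist":[0,0,0]},{"gripper":80,"travel":[0,0,-30],"twist":[0,0,0]},{"gripper":85,"travel":[0,0,-50],"twist":[0,0,0]},{"gripper":85,"travel":[30,-14,0],"twist":[0,0,0]},{"gripper":85,"travel":[52,-26,0],"twist":[0,0,0]},{"gripper":85,"travel":[52,-26,0],"twist":[0,0,0]},{"gripper":85,"travel":[52,-26,0],"twist":[0,0,0]},{"gripper":85,"travel":[52,-26,0],"twist":[0,0,0]},{"gripper":85,"travel":[52,-26,0],"twist":[0,0,0]}]'; python3 -m crank '[{"gripper":85,"travel":[40,-20,0],"twist":[0,0,-0.171]},{"gripper":85,"travel":[0,0,0],"twist":[0,0,-0.171]},{"gripper":85,"travel":[0,0,0],"twist":[0,0,-0.171]},{"gripper":85,"travel":[0,0,0],"twist":[0,0,-0.171]},{"gripper":85,"travel":[0,0,0],"twist":[0,0,-0.171]},{"gripper":85,"travel":[0,0,0],"twist":[0,0,-0.171]},{"gripper":85,"travel":[0,0,0],"twist":[0,0,-0.171]},{"gripper":85,"travel":[0,0,0],"twist":[0,0,-0.171]},{"gripper":85,"travel":[0,0,0],"twist":[0,0,-0.171]},{"gripper":85,"travel":[0,0,0],"twist":[0,0,-0.171]},{"gripper":85,"travel":[0,0,0],"twist":[0,0,0]}]'; python3 h.py .4545 .205 -.002 185.65; python3 nest.py t6
```

```text
time: 39.33
ee_pos: [0.4935, 0.1524, 0.0931]
tcp_rot: [179.9, -0.2, 87.8]
wrist_force: [1.0, 0.3, 0.2]
opening: 0.0848
grasp_force: 0.0
time: 40.7
ee_pos: [0.476, 0.1916, 0.093]
tcp_rot: [179.8, 0.0, -174.3]
wrist_force: [-0.5, 0.4, 0.1]
opening: 0.0851
grasp_force: 0.0
40.7 [0.476  0.1916 0.093 ] [ 1.7981e+02  5.0000e-02 -1.7427e+02] F [-0.5  0.4  0.1] open 85.1 g 0.0 q [21.8 -1.  -7.1 83.9  0.2 16.1]
twist 0.001 travel [20.1 15.5 95. ] len 25
40.7 [0.476  0.1916 0.093 ] [ 1.7981e+02  5.0000e-02 -1.7427e+02] F [-0.5  0.4  0.1] open 85.1 g 0.0 q [21.8 -1.  -7.1 83.9  0.2 16.1]
(350.6, 188.7) 33 world [ 0.6487 -0.1786] nest xy [ 0.0248 -0.0509]
(338.5, 203.9) 38 world [ 0.6041 -0.1432] nest xy [-0.0211 -0.0173]
[((211.0, 196.8), 12)]
```

```bash
python3 -m crank '[{"gripper":85,"travel":[20,15.5,0],"twist":[0,0,0]},{"gripper":85,"travel":[0,0,25],"twist":[0,0,0]},{"gripper":85,"travel":[0,0,30],"twist":[0,0,0]},{"gripper":85,"travel":[0,0,20],"twist":[0,0,0]},{"gripper":85,"travel":[0,0,12],"twist":[0,0,0]},{"gripper":85,"travel":[0,0,0],"twist":[0,0,0]}]'; python3 h.py .4545 .205 -.002 185.65
```

```text
time: 41.55
ee_pos: [0.454, 0.2051, 0.0049]
tcp_rot: [179.8, -0.1, -174.3]
wrist_force: [0.2, -0.4, 1.3]
opening: 0.0848
grasp_force: 0.0
41.55 [0.454  0.2051 0.0049] [ 1.7984e+02 -5.0000e-02 -1.7428e+02] F [ 0.2 -0.4  1.3] open 84.8 g 0.0 q [ 24.2  -1.5 -17.3  74.2   0.2  18.5]
twist 0.001 travel [-0.5 -0.1  6.9] len 1
```

```bash
python3 -m crank '[{"gripper":85,"travel":[0,0,7],"twist":[0,0,0]},{"gripper":85,"travel":[0,0,0],"twist":[0,0,0]},{"gripper":53,"travel":[0,0,0],"twist":[0,0,0]},{"gripper":53,"travel":[0,0,0],"twist":[0,0,0]},{"gripper":53,"travel":[0,0,0],"twist":[0,0,0]},{"gripper":53,"travel":[0,0,0],"twist":[0,0,0]},{"gripper":53,"travel":[0,0,0],"twist":[0,0,0]}]' 40; python3 h.py
```

```text
time: 42.42
ee_pos: [0.4545, 0.2054, -0.0011]
tcp_rot: [179.8, 0.0, -174.2]
wrist_force: [-2.1, -0.4, 6.3]
opening: 0.06
grasp_force: 43.1
42.42 [ 0.4545  0.2054 -0.0011] [ 1.798e+02  3.000e-02 -1.742e+02] F [-2.1 -0.4  6.3] open 60.0 g 43.1 q [ 24.2  -1.3 -17.8  73.4   0.2  18.4]
```

Gripped. Lift, turn and go to nest 2 (.628,-.110).

```bash
python3 -m crank '[{"gripper":53,"travel":[0,0,-10],"twist":[0,0,0]},{"gripper":53,"travel":[0,0,-25],"twist":[0,0,0]},{"gripper":53,"travel":[0,0,-60],"twist":[0,0,0.171]},{"gripper":53,"travel":[0,0,0],"twist":[0,0,0.171]},{"gripper":53,"travel":[0,0,0],"twist":[0,0,0.171]},{"gripper":53,"travel":[0,0,0],"twist":[0,0,0.171]},{"gripper":53,"travel":[0,0,0],"twist":[0,0,0.171]},{"gripper":53,"travel":[0,0,0],"twist":[0,0,0.171]},{"gripper":53,"travel":[0,0,0],"twist":[0,0,0.171]},{"gripper":53,"travel":[0,0,0],"twist":[0,0,0.171]},{"gripper":53,"travel":[0,0,0],"twist":[0,0,0.171]},{"gripper":53,"travel":[0,0,0],"twist":[0,0,0.171]}]'; python3 -m crank '[{"gripper":53,"travel":[0,0,0],"twist":[0,0,0]}]'; python3 h.py .628 -.110 .09 87.8; python3 -c "
from h import *
s=bot.camera('side')[:,:,::-1]; t=bot.camera('top')[:,:,::-1]; print(blue(s,180,300,150,280),blue(t,180,300,180,280))"
```

```text
time: 43.92
ee_pos: [0.4544, 0.2049, 0.0937]
tcp_rot: [-180.0, -0.2, 87.5]
wrist_force: [0.2, 0.0, -0.2]
opening: 0.0602
grasp_force: 43.7
time: 44.05
ee_pos: [0.4544, 0.2049, 0.0937]
tcp_rot: [-180.0, -0.2, 87.9]
wrist_force: [0.5, -0.2, 0.0]
opening: 0.0598
grasp_force: 43.7
44.05 [0.4544 0.2049 0.0937] [-179.99   -0.18   87.89] F [ 0.5 -0.2  0. ] open 59.8 g 43.7 q [ 24.2  -3.   -8.9  84.    0.2 116.3]
twist 0.002 travel [-308.   185.5    3.7] len 360
[((211.3, 196.3), 11)] []
```

```bash
python3 -m crank '[{"gripper":53,"travel":[-25,15,0],"twist":[0,0,0]},{"gripper":53,"travel":[-50,30,0],"twist":[0,0,0]},{"gripper":53,"travel":[-51,31,0],"twist":[0,0,0]},{"gripper":53,"travel":[-51,31,0],"twist":[0,0,0]},{"gripper":53,"travel":[-51,31,0],"twist":[0,0,0]},{"gripper":53,"travel":[-50,30,0],"twist":[0,0,0]},{"gripper":53,"travel":[-30,17.5,0],"twist":[0,0,0]},{"gripper":53,"travel":[0,0,0],"twist":[0,0,0]},{"gripper":53,"travel":[0,0,0],"twist":[0,0,0]}]'; python3 h.py .628 -.110 .006 87.8
```

```text
time: 45.28
ee_pos: [0.6277, -0.1095, 0.0921]
tcp_rot: [-179.9, -0.2, 87.9]
wrist_force: [-0.4, 0.3, 0.2]
opening: 0.0601
grasp_force: 43.7
45.27 [ 0.6277 -0.1095  0.0921] [-179.93   -0.19   87.91] F [-0.4  0.3  0.2] open 60.1 g 43.7 q [-10.   16.3  12.   85.8   0.2  82.1]
twist 0.002 travel [-0.5  0.4 86.1] len 1
```

```bash
python3 -m crank '[{"gripper":53,"travel":[-0.5,0,30],"twist":[0,0,0]},{"gripper":53,"travel":[0,0,33],"twist":[0,0,0]},{"gripper":53,"travel":[0,0,17],"twist":[0,0,0]},{"gripper":53,"travel":[0,0,6],"twist":[0,0,0]},{"gripper":53,"travel":[0,0,0],"twist":[0,0,0]}]'; python3 -m crank '[{"gripper":53,"travel":[0,0,2],"twist":[0,0,0]},{"gripper":53,"travel":[0,0,2],"twist":[0,0,0]},{"gripper":53,"travel":[0,0,0],"twist":[0,0,0]}]'; python3 h.py
```

```text
time: 45.9
ee_pos: [0.6282, -0.1098, 0.007]
tcp_rot: [180.0, -0.2, 87.9]
wrist_force: [-0.5, 0.5, 0.3]
opening: 0.0598
grasp_force: 43.7
time: 46.28
ee_pos: [0.628, -0.1102, 0.0024]
tcp_rot: [-180.0, -0.2, 87.8]
wrist_force: [0.5, -0.4, -0.3]
opening: 0.0598
grasp_force: 43.7
46.27 [ 0.628  -0.1102  0.0024] [-179.98   -0.18   87.82] F [ 0.5 -0.4 -0.3] open 59.8 g 43.7 q [-10.   17.4   3.5  76.1   0.2  82.1]
```

```bash
python3 -m crank '[{"gripper":53,"travel":[0,0,1.5],"twist":[0,0,0]},{"gripper":53,"travel":[0,0,0],"twist":[0,0,0]}]'; python3 -m crank '[{"gripper":68,"travel":[0,0,0],"twist":[0,0,0]},{"gripper":70,"travel":[0,0,0],"twist":[0,0,0]},{"gripper":70,"travel":[0,0,0],"twist":[0,0,0]},{"gripper":75,"travel":[0,0,-10],"twist":[0,0,0]},{"gripper":80,"travel":[0,0,-30],"twist":[0,0,0]},{"gripper":85,"travel":[0,0,-50],"twist":[0,0,0]},{"gripper":85,"travel":[25,-15,0],"twist":[0,0,0]},{"gripper":85,"travel":[50,-30,0],"twist":[0,0,0]},{"gripper":85,"travel":[51,-31,0],"twist":[0,0,0]},{"gripper":85,"travel":[51,-31,0],"twist":[0,0,0]},{"gripper":85,"travel":[51,-31,0],"twist":[0,0,0]},{"gripper":85,"travel":[50,-30,0],"twist":[0,0,0]}]'; python3 -m crank '[{"gripper":85,"travel":[30,-17,0],"twist":[0,0,-0.171]},{"gripper":85,"travel":[0,0,0],"twist":[0,0,-0.171]},{"gripper":85,"travel":[0,0,0],"twist":[0,0,-0.171]},{"gripper":85,"travel":[0,0,0],"twist":[0,0,-0.171]},{"gripper":85,"travel":[0,0,0],"twist":[0,0,-0.171]},{"gripper":85,"travel":[0,0,0],"twist":[0,0,-0.171]},{"gripper":85,"travel":[0,0,0],"twist":[0,0,-0.171]},{"gripper":85,"travel":[0,0,0],"twist":[0,0,-0.171]},{"gripper":85,"travel":[0,0,0],"twist":[0,0,-0.171]},{"gripper":85,"travel":[0,0,0],"twist":[0,0,-0.171]},{"gripper":85,"travel":[0,0,0],"twist":[0,0,0]}]'; python3 h.py .4545 .205 -.002 185.65; python3 nest.py t7
```

```text
time: 46.52
ee_pos: [0.6282, -0.1102, 0.0014]
tcp_rot: [180.0, -0.2, 87.8]
wrist_force: [-1.2, 0.6, 4.4]
opening: 0.0601
grasp_force: 44.2
time: 48.02
ee_pos: [0.4698, 0.1754, 0.0927]
tcp_rot: [179.9, -0.2, 87.8]
wrist_force: [1.1, 0.4, -0.0]
opening: 0.0848
grasp_force: 0.0
time: 49.4
ee_pos: [0.455, 0.2045, 0.0925]
tcp_rot: [179.8, 0.0, -174.3]
wrist_force: [0.7, -0.8, -0.1]
opening: 0.0852
grasp_force: 0.0
49.4 [0.455  0.2045 0.0925] [ 1.7981e+02  4.0000e-02 -1.7427e+02] F [ 0.7 -0.8 -0.1] open 85.2 g 0.0 q [24.1 -3.  -9.  83.9  0.2 18.4]
twist 0.001 travel [ 0.4  0.6 94.5] len 1
49.4 [0.455  0.2045 0.0925] [ 1.7981e+02  4.0000e-02 -1.7427e+02] F [ 0.7 -0.8 -0.1] open 85.2 g 0.0 q [24.1 -3.  -9.  83.9  0.2 18.4]
(327.4, 187.9) 34 world [ 0.6506 -0.1119] nest xy [0.0243 0.0158]
(350.7, 188.8) 34 world [ 0.6484 -0.1789] nest xy [ 0.0246 -0.0512]
(338.5, 203.9) 38 world [ 0.6041 -0.1432] nest xy [-0.0211 -0.0173]
[((211.0, 196.5), 10)]
```

All three sit in their nests. Last vial from the chute.

```bash
python3 -m crank '[{"gripper":85,"travel":[0.5,0.5,25],"twist":[0,0,0]},{"gripper":85,"travel":[0,0,30],"twist":[0,0,0]},{"gripper":85,"travel":[0,0,20],"twist":[0,0,0]},{"gripper":85,"travel":[0,0,12],"twist":[0,0,0]},{"gripper":85,"travel":[0,0,7.5],"twist":[0,0,0]},{"gripper":85,"travel":[0,0,0],"twist":[0,0,0]},{"gripper":53,"travel":[0,0,0],"twist":[0,0,0]},{"gripper":53,"travel":[0,0,0],"twist":[0,0,0]},{"gripper":53,"travel":[0,0,0],"twist":[0,0,0]},{"gripper":53,"travel":[0,0,0],"twist":[0,0,0]},{"gripper":53,"travel":[0,0,0],"twist":[0,0,0]}]' 40; python3 h.py
```

```text
time: 50.88
ee_pos: [0.4547, 0.2054, -0.0017]
tcp_rot: [179.8, 0.1, -174.2]
wrist_force: [-1.3, 0.5, 6.6]
opening: 0.0601
grasp_force: 43.1
50.88 [ 0.4547  0.2054 -0.0017] [ 1.7979e+02  7.0000e-02 -1.7421e+02] F [-1.3  0.5  6.6] open 60.1 g 43.1 q [ 24.2  -1.3 -17.9  73.3   0.2  18.4]
```

```bash
python3 -m crank '[{"gripper":53,"travel":[0,0,-10],"twist":[0,0,0]},{"gripper":53,"travel":[0,0,-25],"twist":[0,0,0]},{"gripper":53,"travel":[0,0,-60],"twist":[0,0,0.171]},{"gripper":53,"travel":[0,0,0],"twist":[0,0,0.171]},{"gripper":53,"travel":[0,0,0],"twist":[0,0,0.171]},{"gripper":53,"travel":[0,0,0],"twist":[0,0,0.171]},{"gripper":53,"travel":[0,0,0],"twist":[0,0,0.171]},{"gripper":53,"travel":[0,0,0],"twist":[0,0,0.171]},{"gripper":53,"travel":[0,0,0],"twist":[0,0,0.171]},{"gripper":53,"travel":[0,0,0],"twist":[0,0,0.171]},{"gripper":53,"travel":[0,0,0],"twist":[0,0,0.171]},{"gripper":53,"travel":[0,0,0],"twist":[0,0,0.171]}]'; python3 -m crank '[{"gripper":53,"travel":[0,0,0],"twist":[0,0,0]}]'; python3 h.py .629 -.0757 .09 87.8; python3 -c "
from h import *
s=bot.camera('side')[:,:,::-1]; print(blue(s,180,300,150,280))"
```

```text
time: 52.38
ee_pos: [0.4543, 0.2049, 0.0928]
tcp_rot: [-180.0, -0.2, 87.5]
wrist_force: [-0.2, 0.7, -1.5]
opening: 0.06
grasp_force: 43.6
time: 52.5
ee_pos: [0.4544, 0.2049, 0.0928]
tcp_rot: [-180.0, -0.2, 87.9]
wrist_force: [0.2, -0.5, -0.7]
opening: 0.06
grasp_force: 43.6
52.5 [0.4544 0.2049 0.0928] [-179.99   -0.18   87.89] F [ 0.2 -0.5 -0.7] open 60.0 g 43.6 q [ 24.2  -3.   -9.   83.9   0.2 116.3]
twist 0.002 travel [-273.7  185.3    2.8] len 330
[]
```

```bash
python3 -m crank '[{"gripper":53,"travel":[-22,15,0],"twist":[0,0,0]},{"gripper":53,"travel":[-45,30,0],"twist":[0,0,0]},{"gripper":53,"travel":[-46,31,0],"twist":[0,0,0]},{"gripper":53,"travel":[-46,31,0],"twist":[0,0,0]},{"gripper":53,"travel":[-46,31,0],"twist":[0,0,0]},{"gripper":53,"travel":[-42,30,0],"twist":[0,0,0]},{"gripper":53,"travel":[-26.5,17.5,0],"twist":[0,0,0]},{"gripper":53,"travel":[0,0,0],"twist":[0,0,0]},{"gripper":53,"travel":[0,0,0],"twist":[0,0,0]}]'; python3 h.py .629 -.0757 .006 87.8
```

```text
time: 53.68
ee_pos: [0.6289, -0.0751, 0.0913]
tcp_rot: [-179.9, -0.2, 87.9]
wrist_force: [-0.5, 0.5, -0.7]
opening: 0.0599
grasp_force: 43.6
53.67 [ 0.6289 -0.0751  0.0913] [-179.94   -0.19   87.94] F [-0.5  0.5 -0.7] open 59.9 g 43.6 q [-6.9 15.7 11.2 85.6  0.2 85.2]
twist 0.002 travel [-0.6  0.1 85.3] len 1
```

```bash
python3 -m crank '[{"gripper":53,"travel":[-0.5,0,30],"twist":[0,0,0]},{"gripper":53,"travel":[0,0,33],"twist":[0,0,0]},{"gripper":53,"travel":[0,0,17],"twist":[0,0,0]},{"gripper":53,"travel":[0,0,6],"twist":[0,0,0]},{"gripper":53,"travel":[0,0,0],"twist":[0,0,0]}]'; python3 -m crank '[{"gripper":53,"travel":[0,0,2],"twist":[0,0,0]},{"gripper":53,"travel":[0,0,1.5],"twist":[0,0,0]},{"gripper":53,"travel":[0,0,0],"twist":[0,0,0]}]'; python3 -m crank '[{"gripper":53,"travel":[0,0,1.5],"twist":[0,0,0]},{"gripper":53,"travel":[0,0,0],"twist":[0,0,0]}]'
```

```text
time: 54.3
ee_pos: [0.6295, -0.0754, 0.0061]
tcp_rot: [180.0, -0.2, 87.9]
wrist_force: [0.4, -0.3, -0.9]
opening: 0.0601
grasp_force: 43.6
time: 54.68
ee_pos: [0.6293, -0.0758, 0.002]
tcp_rot: [-180.0, -0.2, 87.8]
wrist_force: [0.2, -0.2, -0.3]
opening: 0.0601
grasp_force: 43.6
time: 54.92
ee_pos: [0.6295, -0.076, 0.0008]
tcp_rot: [180.0, -0.2, 87.8]
wrist_force: [0.4, -1.1, 3.5]
opening: 0.0599
grasp_force: 44.0
```

```bash
python3 -m crank '[{"gripper":68,"travel":[0,0,0],"twist":[0,0,0]},{"gripper":70,"travel":[0,0,0],"twist":[0,0,0]},{"gripper":70,"travel":[0,0,0],"twist":[0,0,0]},{"gripper":75,"travel":[0,0,-10],"twist":[0,0,0]},{"gripper":80,"travel":[0,0,-30],"twist":[0,0,0]},{"gripper":60,"travel":[0,0,-55],"twist":[0,0,0]},{"gripper":50,"travel":[50,-20,0],"twist":[0,0,0]},{"gripper":50,"travel":[55,-25,0],"twist":[0,0,0]},{"gripper":50,"travel":[55,-25,0],"twist":[0,0,0]},{"gripper":50,"travel":[55,-25,0],"twist":[0,0,0]},{"gripper":50,"travel":[0,0,0],"twist":[0,0,0]},{"gripper":50,"travel":[0,0,0],"twist":[0,0,0]}]'; python3 nest.py t8
python3 - <<'E'
from h import *
for f in("t4","t8"):
    t=cv2.imread(f'pics/{f}.png'); r=red(im=t); print(f,r[1],r[2])
    # tray mask + jar amber
    b,g,rr=[t[:,:,i].astype(int) for i in range(3)]
    m=((rr-b>8)&(rr>120)).astype(np.uint8); m[:,:285]=0;m[:,375:]=0;m[:235]=0;m[310:]=0
    ys,xs=np.nonzero(m); print("tray",len(xs),np.percentile(xs,[1,99]),np.percentile(ys,[1,99]))
    a=((rr-b>45)&(rr<170)); a[:235]=0;a[310:]=0;a[:,:285]=0;a[:,375:]=0; ys,xs=np.nonzero(a); print("amber",len(xs),xs.mean() if len(xs) else 0,ys.mean() if len(xs) else 0)
r=red(.088,'side',cv2.imread('pics/t8s.png'));print(r[1])
to(.5764,-.0166,.1,87.8)
E
```

```text
time: 56.42
ee_pos: [0.5427, 0.1425, 0.0967]
tcp_rot: [180.0, -0.2, 87.9]
wrist_force: [-0.1, -1.6, -0.5]
opening: 0.0504
grasp_force: 0.0
56.42 [0.5427 0.1425 0.0967] [ 1.7997e+02 -1.7000e-01  8.7870e+01] F [-0.1 -1.6 -0.5] open 50.4 g 0.0 q [1.460e+01 5.500e+00 1.000e-01 8.450e+01 2.000e-01 1.067e+02]
(315.6, 187.7) 31 world [ 0.651 -0.078] nest xy [0.0233 0.0497]
(327.2, 187.7) 32 world [ 0.6512 -0.1114] nest xy [0.0248 0.0164]
(350.3, 188.8) 34 world [ 0.6484 -0.1777] nest xy [ 0.0245 -0.05  ]
(338.6, 203.9) 39 world [ 0.6041 -0.1435] nest xy [-0.0211 -0.0175]
[]
t4 [294.57446809 212.04255319] [ 0.57407712 -0.01698027  0.088     ]
tray 1333 [301. 349.] [248. 288.]
amber 70 325.42857142857144 268.24285714285713
t8 [332. 268.] [ 0.42074997 -0.11908372  0.088     ]
tray 754 [318. 348.] [248. 288.]
amber 76 324.5263157894737 268.0657894736842Traceback (most recent call last):
  File "<stdin>", line 9, in <module>
  File "h.py", line 27, in red
    k,l,s,c=cv2.connectedComponentsWithStats(m.astype(np.uint8)); i=1+np.argmax(s[1:,4])
                                                                      ~~~~~~~~~^^^^^^^^^
    return _wrapfunc(a, 'argmax', axis=axis, out=out, **kwds)
    return bound(*args, **kwds)
ValueError: attempt to get argmax of an empty sequence
```

```bash
python3 h.py .576 -.0166 .1 87.8; python3 -m crank '[{"gripper":50,"travel":[-38,8,0],"twist":[0,0,0]},{"gripper":50,"travel":[-53,12,0],"twist":[0,0,0]},{"gripper":50,"travel":[-45,13,0],"twist":[0,0,0]},{"gripper":50,"travel":[-21.5,7,0],"twist":[0,0,0]},{"gripper":50,"travel":[0,0,0],"twist":[0,0,0]},{"gripper":50,"travel":[0,0,0],"twist":[0,0,0]}]'; python3 h.py .576 -.0166 .026 87.8
```

```text
56.52 [0.543  0.1415 0.0963] [-1.7999e+02 -1.7000e-01  8.7750e+01] F [-0.4 -0.2 -0.6] open 50.0 g 0.0 q [1.450e+01 5.600e+00 1.000e-01 8.450e+01 2.000e-01 1.068e+02]
twist -0.001 travel [-156.7   39.1   -3.7] len 161
time: 57.28
ee_pos: [0.5764, -0.0169, 0.0954]
tcp_rot: [-180.0, -0.2, 87.7]
wrist_force: [0.0, 0.3, 0.8]
opening: 0.0503
grasp_force: 0.0
57.27 [ 0.5764 -0.0169  0.0954] [-179.95   -0.19   87.75] F [0.  0.3 0.8] open 50.3 g 0.0 q [-1.8  7.8  2.5 84.7  0.2 90.5]
twist -0.001 travel [ 0.3 -0.4 69.4] len 0
```

```bash
python3 -m crank '[{"gripper":50,"travel":[0,0,20],"twist":[0,0,0]},{"gripper":50,"travel":[0,0,25],"twist":[0,0,0]},{"gripper":50,"travel":[0,0,16],"twist":[0,0,0]},{"gripper":50,"travel":[0,0,9],"twist":[0,0,0]},{"gripper":50,"travel":[0,0,0],"twist":[0,0,0]},{"gripper":14,"travel":[0,0,0],"twist":[0,0,0]},{"gripper":14,"travel":[0,0,0],"twist":[0,0,0]},{"gripper":14,"travel":[0,0,0],"twist":[0,0,0]},{"gripper":14,"travel":[0,0,0],"twist":[0,0,0]},{"gripper":14,"travel":[0,0,0],"twist":[0,0,0]}]' 60;python3 -m crank '[{"gripper":14,"travel":[0,0,-4],"twist":[0,0,0]},{"gripper":14,"travel":[0,0,-4],"twist":[0,0,0]},{"gripper":14,"travel":[0,0,-3.5],"twist":[0,0,0]},{"gripper":14,"travel":[0,0,0],"twist":[0,0,0]}]'; python3 h.py
```

```text
time: 58.52
ee_pos: [0.5766, -0.0162, 0.0267]
tcp_rot: [180.0, -0.2, 87.8]
wrist_force: [-2.5, 1.6, 6.6]
opening: 0.021
grasp_force: 58.6
time: 59.02
ee_pos: [0.5764, -0.0162, 0.037]
tcp_rot: [-180.0, -0.2, 87.8]
wrist_force: [2.0, 0.5, -6.3]
opening: 0.0205
grasp_force: 58.9
59.02 [ 0.5764 -0.0162  0.037 ] [-179.96   -0.18   87.82] F [ 2.   0.5 -6.3] open 20.5 g 58.9 q [-1.7  8.4 -3.3 78.3  0.2 90.5]
```

```bash
python3 -m crank '[{"gripper":14,"travel":[-6,0,-0.7],"twist":[0,0,0]},{"gripper":14,"travel":[-14,0,0],"twist":[0,0,0]},{"gripper":14,"travel":[-20,0,0],"twist":[0,0,0]},{"gripper":14,"travel":[-20,0,0],"twist":[0,0,0]},{"gripper":14,"travel":[-14,0,0],"twist":[0,0,0]},{"gripper":14,"travel":[-6,0,0],"twist":[0,0,0]},{"gripper":14,"travel":[0,0,0],"twist":[0,0,0]}]'; python3 h.py
```

```text
time: 59.9
ee_pos: [0.5734, -0.0971, 0.0375]
tcp_rot: [-180.0, -0.1, 87.8]
wrist_force: [1.8, -1.2, -6.7]
opening: 0.0205
grasp_force: 59.0
59.9 [ 0.5734 -0.0971  0.0375] [-1.7997e+02 -1.2000e-01  8.7760e+01] F [ 1.8 -1.2 -6.7] open 20.5 g 59.0 q [-9.7  9.1 -2.5 78.4  0.1 82.6]
```

```bash
python3 -m crank '[{"gripper":14,"travel":[-6,0,0],"twist":[0,0,0]},{"gripper":14,"travel":[-14,0,0],"twist":[0,0,0]},{"gripper":14,"travel":[-20,0,0],"twist":[0,0,0]},{"gripper":14,"travel":[-20,0,0],"twist":[0,0,0]},{"gripper":14,"travel":[-13,0,0],"twist":[0,0,0]},{"gripper":14,"travel":[-5.5,0,0],"twist":[0,0,0]},{"gripper":14,"travel":[0,0,0],"twist":[0,0,0]}]'; python3 h.py
```

```text
time: 60.78
ee_pos: [0.5704, -0.1755, 0.0372]
tcp_rot: [-180.0, -0.1, 87.8]
wrist_force: [2.9, -1.5, -5.2]
opening: 0.0208
grasp_force: 59.0
60.77 [ 0.5704 -0.1755  0.0372] [-1.7998e+02 -1.3000e-01  8.7770e+01] F [ 2.9 -1.5 -5.2] open 20.8 g 59.0 q [-17.2  11.2  -0.2  78.7   0.1  75.1]
```

Now lower and feel.

```bash
python3 -m crank '[{"gripper":14,"travel":[0,0.5,3],"twist":[0,0,0]},{"gripper":14,"travel":[0,0,3],"twist":[0,0,0]},{"gripper":14,"travel":[0,0,2],"twist":[0,0,0]},{"gripper":14,"travel":[0,0,2],"twist":[0,0,0]},{"gripper":14,"travel":[0,0,0],"twist":[0,0,0]}]'; python3 h.py
```

```text
time: 61.4
ee_pos: [0.5706, -0.1744, 0.0271]
tcp_rot: [-179.9, -0.2, 87.8]
wrist_force: [-2.2, -0.1, -3.6]
opening: 0.0208
grasp_force: 59.2
61.4 [ 0.5706 -0.1744  0.0271] [-179.94   -0.19   87.83] F [-2.2 -0.1 -3.6] open 20.8 g 59.2 q [-17.1  11.4  -1.   77.7   0.2  75.1]
```

```bash
python3 -m crank '[{"gripper":14,"travel":[5,0,0],"twist":[0,0,0]},{"gripper":14,"travel":[0,0,0],"twist":[0,0,0]}]'; python3 -m crank '[{"gripper":14,"travel":[-5.5,0,0],"twist":[0,0,0]},{"gripper":14,"travel":[0,0,0],"twist":[0,0,0]}]'
```

```text
time: 61.65
ee_pos: [0.5707, -0.1722, 0.0273]
tcp_rot: [-179.9, 0.1, 87.7]
wrist_force: [-3.4, -14.0, -6.4]
opening: 0.0206
grasp_force: 59.1
time: 61.9
ee_pos: [0.5706, -0.1752, 0.0272]
tcp_rot: [-179.9, -0.2, 87.8]
wrist_force: [-3.8, -1.3, -4.2]
opening: 0.0206
grasp_force: 59.3
```

```bash
python3 -m crank '[{"gripper":45,"travel":[0,0,0],"twist":[0,0,0]},{"gripper":45,"travel":[0,0,0],"twist":[0,0,0]},{"gripper":45,"travel":[0,0,0],"twist":[0,0,0]},{"gripper":50,"travel":[0,0,-15],"twist":[0,0,0]},{"gripper":50,"travel":[0,0,-30],"twist":[0,0,0]},{"gripper":50,"travel":[0,0,-55],"twist":[0,0,0]},{"gripper":50,"travel":[50,-30,0],"twist":[0,0,0]},{"gripper":50,"travel":[50,-30,0],"twist":[0,0,0]},{"gripper":50,"travel":[50,-30,0],"twist":[0,0,0]},{"gripper":50,"travel":[50,-30,0],"twist":[0,0,0]},{"gripper":50,"travel":[50,0,0],"twist":[0,0,0]},{"gripper":50,"travel":[50,0,0],"twist":[0,0,0]}]'; python3 -m crank '[{"gripper":50,"travel":[0,0,0],"twist":[0,0,0]},{"gripper":50,"travel":[0,0,0],"twist":[0,0,0]}]'
python3 - <<'E'
from h import *
t=bot.camera('top')[:,:,::-1]; s=bot.camera('side')[:,:,::-1]; cv2.imwrite('pics/t9.png',t); cv2.imwrite('pics/t9s.png',s)
b,g,rr=[t[:,:,i].astype(int) for i in range(3)]
m=(rr>110)&(g<70)&(b<70); m[:,:300]=0; m[240:]=0; ys,xs=np.nonzero(m); print("knob",len(xs),xs.mean(),ys.mean(),"ref 351.7 214.4")
m=(rr-b>8)&(rr>120); m[:,:285]=0;m[:,375:]=0;m[:235]=0;m[310:]=0; ys,xs=np.nonzero(m); print("tray",len(xs),np.percentile(xs,[1,99]),np.percentile(ys,[1,99]))
m=(rr-b>45)&(rr<170); m[:235]=0;m[310:]=0;m[:,:285]=0;m[:,375:]=0; ys,xs=np.nonzero(m); print("amber",len(xs),xs.mean(),ys.mean())
print(blue(t,180,375,150,280))
b,g,rr=[s[:,:,i].astype(int) for i in range(3)]
m=(rr>110)&(g<70)&(b<70); m[:200]=0;m[270:]=0;m[:,:280]=0;m[:,340:]=0; ys,xs=np.nonzero(m); print("side knob",len(xs),xs.mean(),ys.mean(),"ref 305.3 243.4")
# changes vs start away from work
d=np.abs(t.astype(int)-cv2.imread('pics/top0.png').astype(int)).max(2)>40; n,l,st_,c=cv2.connectedComponentsWithStats(d.astype(np.uint8))
print([(np.round(c[i]).tolist(),int(st_[i,4])) for i in range(1,n) if st_[i,4]>12])
st()
E
```

```text
time: 63.4
ee_pos: [0.4624, 0.1306, 0.1301]
tcp_rot: [179.9, -0.2, 87.8]
wrist_force: [0.9, -0.1, -0.5]
opening: 0.0499
grasp_force: 0.0
time: 63.65
ee_pos: [0.4625, 0.1289, 0.129]
tcp_rot: [180.0, -0.2, 87.9]
wrist_force: [0.1, -0.0, -0.2]
opening: 0.0501
grasp_force: 0.0
knob 48 351.7291666666667 214.33333333333334 ref 351.7 214.4
tray 780 [317. 348.] [248. 288.]
amber 73 324.6164383561644 268.09589041095893
[]
side knob 22 305.22727272727275 243.45454545454547 ref 305.3 243.4
[([246.0, 330.0], 9637), ([194.0, 258.0], 706), ([298.0, 210.0], 86), ([296.0, 266.0], 4088), ([295.0, 216.0], 15), ([176.0, 239.0], 92), ([214.0, 252.0], 110), ([317.0, 270.0], 531), ([345.0, 270.0], 48), ([216.0, 260.0], 25), ([212.0, 264.0], 16), ([346.0, 321.0], 184), ([527.0, 323.0], 352), ([534.0, 403.0], 1393), ([304.0, 413.0], 548)]
63.75 [0.4626 0.1281 0.1287] [180.    -0.18  87.76] F [-0.4 -0.3 -0.4] open 50.2 g 0.0 q [ 15.4  -5.5  -7.4  88.    0.2 107.6]
```

```bash
python3 -c "
from workcell import bot
print(bot.job_done())"
```

```text
the job is handed in; nothing more can be done
None
```

I handed the job in at about 64 s: the jar lies in the weighing tray, all four vials are in their own nests, and the carriage is back under the hood at the reading hole with the pin locked there (it held when I pushed on it).

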